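# Restock the counter caddy and lock its sprung sign mast at the mark

## Robot

A 6-joint arm with a two-finger parallel gripper is mounted at the origin on the work surface. World frame = base frame: x ahead of the robot, y to its left, z up, the work surface at z = 0. Lengths are in m, angles in rad, forces in N, time in s.
With the tool pointing down it reaches from about 0.375 to 0.9 m from the base axis. Payload 3.1 kg.
Tool frame: the origin (TCP) lies midway between the tips of the shut fingers; the grasp point (between the pads) lies robot.tcp_to_grasp behind it (robot.tcp_to_grasp is the distance from the TCP to the grasp point, in m); z points along the fingers, y is the direction in which the jaws open and shut (so a half turn about z gives the same grasp; the last joint's range is limited). The gripper opens to 87 mm and grips with 3 to 60 N. Pads are 19 mm wide; open, the fingers measure 117 mm over their backs; the gripper's body (75 mm by 190 mm) begins 51 mm behind the grasp point.
Start: joints at [-0.178, 0.527, 1.433, -0, 1.181, -0.178], TCP at [0.625, 0, 0.223] pointing down, gripper open.
Joint ranges: [-3.08, 3.08], [-0.75, 2.2], [0.22, 2.44], [-1.43, 4.57], [0, 2.65], [-2.85, 2.85]. Speed limits (rad/s): [2.79, 2.79, 3.14, 3.14, 3.14, 3.14].

## Interface

Orientations are given as a unit quaternion [x, y, z, w].
In Python, from rig import robot, cams, nets gives the robot as it stands. The module is installed in compiled form; this text tells all that it offers.
- The arm moves only by the tool play_rows, never from a script. Its argument "commands" is a list of rows, each an object of numbers: "x", "y", "z": the shift along the tool's x, y, z in mm; "spin": the turn about the tool's z in rad. In form: [{"x": .., "y": .., "z": .., "spin": ..}, ...]. A call has 1 to 8 rows; each row shifts and turns the pose as measured when the row begins, along the tool's axes as they then stand; what a row does not reach is not made up. A row lasts 1/10 s, in which the tool goes at most 50 mm and 8.59 degrees, less where a joint would pass 70% of its speed; a pose out of reach is approached as far as the arm can. A call is refused whole if a number of a shift passes 50 or a number of a turn 0.15, either way. A call with a gripper value outside its range is refused whole. "grip" is the opening, from 0 (shut) to 1 (fully open), set as the call begins (left out, the last holds). The fingers move at their own pace and stop on an object; "newtons" is the grip in N (left out, the last holds). Time passes only in rows, so rows that do not move let the fingers close. It gives the time, the measured TCP pose, the force and the opening at its end, in the units of the state.
- robot.get_obs(): the state, without advancing time (a new reading comes with each control period).
- cams.camera(name): name is "scene" or "side" or "wrist"; returns a dict with "img" (384x512x3 uint8, red, green, blue), "fx", "fy", "cx", "cy" (pixels), "world_to_cam" (4x4, takes a point from world to camera coordinates); the wrist camera has in their place "mount" (4x4, takes a point from camera to tool coordinates, whose origin is the TCP and whose axes are the flange's). Camera axes: x right, y up, looking along -z (the intrinsics and any distortion apply to the point x, -y, -z); pixel columns grow to the right and rows downward; lengths in m; the calibration is good to about 2 mm. A picture is of the moment at which its call begins: read the wrist's pose just before it. There is no depth.
- robot.hand_in(): hands the job in, once; it reports no verdict.
Trained networks look in a picture, given as the dict that the camera call returned (one of the last four; its "shot" number tells which), for a name from the list of things; names that differ only in an ending like _2 or _b are one class to them, and where a whole thing is asked for, a point or a joint stands for the part that bears it (a point fixed in the world has none). Each returns a list of dicts, best first, with "conf" (0 to 1); they miss things now and then, are a little off and sometimes report something else, mostly with a low value. They report only what shows in the picture. A call takes as long as a camera call.
- nets.outline_of(picture, name): "region" (384x512 bool, what is visible of it) and "pixel" ([column, row] in pixels, amid what is visible of it).
The state is a dict: "time": time; "q": joint angles; "joint_velocities": joint speeds; "joint_torque": joint torques, N m; "position": TCP position; "tool_rot": TCP orientation; "ft_force": force on the tool from outside, world axes, zero at the start; "moment": the same for the moment, N m; "grip_width": finger opening in m.
Only numpy, scipy, OpenCV 4.12 (cv2) and the standard library are available. Lean on these libraries where they do the work, as an engineer would, in place of code of your own. Each camera call takes 0.05 s, during which the arm holds its last target.

## Task

Get the drinks counter's wooden caddy ready: stand the round jar of pearls and the square steel tin from the tray upright, side by side, down in its empty bay. Then take hold of the sprung sign mast, push it down until its black ring mark meets the top of the cam ring and, without letting it move off the mark, swing the cam lever fully closed. Finish still gripping the mast at the mark, lever closed, so that a colleague can fit the locking pin; leave the cups, straws, syrup and spoon where they are.

Things in the scene. Friction and masses are not known exactly. Their poses are not given: they have to be found in the camera images.
- caddy: Fixed wooden counter caddy, 80 x 222 mm, walls to 45 mm above the counter; origin on the counter, long side along its y, z up. Open bay in its +y part; at its -y end a steel mast stands on a deck, axis at x 0, y -75 mm: 27 mm outer tube, then a black clamp collar 38 mm across, 106 to 132 mm up (its ear reaches 28 mm to +y of the axis). Nothing else round the mast is higher than 50 mm.
- bay (a point): Centre of the bay's floor, 6 mm above the counter; axes as the caddy's. The bay is 64 mm wide along x, 122 mm long along y, with 8 mm walls rising 39 mm above its floor; it holds the jar and the tin in a row along y, either order.
- ring_top (a point): Fixed point on the mast's axis, 140 mm above the counter, level with the top face of the cam ring (the aluminium ring, 38 mm across, on top of the collar).
- mast (a joint): Height of the sliding inner mast over its set position, m: 0 when the underside of its black ring mark is level with the cam ring's top, positive higher; travel -0.030 to 0.078. Starts 0.047 to 0.069 high; pushing it to the mark takes about 11 N, and it springs back up to about 0.045 when let go. The cam lever alone, without its pin, does not hold it against the spring.
- mast_top (a point): Centre of the top end of the inner mast, a round steel tube of 20 mm diameter with a 5 mm black cap flush on it. The black ring mark (4 mm wide) has its underside 50 mm below this point, so the top stands 190 mm above the counter at the mark. The inner mast slides straight up and down and turns freely in the outer tube.
- mast_tube: The inner mast itself; its origin is the point on the mast's axis at the underside of the black ring mark.
- lever (a joint): Cam lever angle about the mast's axis, rad: 0 fully closed (at its stop), growing as it opens counterclockwise seen from above; starts 0.75 to 1.15, travel to 1.35. It closes clockwise seen from above, stays where it is left and moves at about 0.06 N m. Fingers that grip the mast with their tips 142 to 156 mm above the counter sweep the blade when turned about the mast's axis.
- lever_tip (a point): Outer end of the lever, half-way up the blade: 60 mm from the mast's axis, 150 mm above the counter. The lever is an aluminium ring round the mast (132 to 140 mm up) with one upright radial blade, 6 mm thick, 13 to 60 mm from the axis (10 mm post at its end), 134 to 166 mm above the counter. Closed, the blade points to the caddy's -y; at angle a it is turned counterclockwise by a from there.
- jar_mid (a point): Centre, half-way up (49 mm above its underside), of the clear jar of black pearls with a steel lid: 54 mm diameter, 98 mm tall, 0.26 kg; straight-sided up to 78 mm. Stands on the tray, 5 mm above the counter.
- tin_mid (a point): Centre, half-way up (49 mm above its underside), of the square steel tin: 54 x 54 mm, 86 mm high plus a round lid knob to 98 mm, 0.22 kg; x and y axes square to its sides. Stands on the tray.
- tray: Fixed brown serving tray, 360 x 340 mm, floor 5 mm, rim 19 mm above the counter; origin under its centre. The jar, the tin and the two cups stand on it.
- cup_a: Lidded clear cup with pearls, 92 mm across, 104 mm tall, on the tray; leave it. Origin at its underside's centre.
- cup_b: Second such cup on the tray; leave it.
- straws: Clear cup with black straws, 90 mm across, 215 mm tall, on the counter; leave it. Origin at its underside's centre.
- syrup: Amber syrup bottle, 60 mm across, 180 mm tall, on the counter; leave it. Origin at its underside's centre.
- spoon: Spoon, 170 mm long, lying on the counter; leave it.
- jar: The jar itself, origin at its underside's centre (see its mid point).
- tin: The tin itself, origin at its underside's centre (see its mid point).

How it is judged:
By the outcome, as a careful person would: the job done as asked, in the order asked, and still so for the second after the job is handed in, while the arm keeps its last pose, push and grip.
It also fails if it takes over 72 s, if anything falls off the work surface, if the arm or the gripper's body presses on something with over 40 N, if the wrist force passes 120 N, or if a joint passes its speed limit or range.

## Working session

There is one attempt and no reset: what is moved stays moved. The work goes in short steps, Python scripts to look and compute and a tool call to move; the robot and the scene stay as the last step left them, time stands still between calls to the robot, and variables do not carry over. Pictures are saved under pics/ and viewed, and the job is handed in when it is done.

Besides the shell and the picture viewer there is one more tool, called as name(argument=value, ...), one argument or row to a line, values as JSON. play_rows: Moves the arm, as the interface text tells. Its arguments: {"type":"object","properties":{"commands":{"type":"array"},"grip":{"type":"number"},"newtons":{"type":"number"}},"required":["commands"]}

```bash
mkdir -p pics
cat > h.py <<'E'
import numpy as np, cv2
from rig import robot, cams, nets
def snap(n,f):
    p=cams.camera(n); cv2.imwrite('pics/'+f,p['img'][:,:,::-1]); return p
E
python3 - <<'E'
from h import *
o=robot.get_obs(); print({k:np.round(v,3) for k,v in o.items()}, robot.tcp_to_grasp)
for n in ['scene','side','wrist']:
    p=snap(n,n+'0.png'); print(n,{k:(np.round(v,3) if k!='img' else 0) for k,v in p.items()})
print(robot.get_obs()['time'])
E
```

```text
{'time': np.float64(0.0), 'q': array([-0.179,  0.528,  1.434, -0.   ,  1.181, -0.178]), 'joint_velocities': array([-0.002,  0.001,  0.   , -0.002, -0.   ,  0.001]), 'joint_torque': array([-1.0000e-03, -4.4005e+01, -1.7659e+01,  6.3000e-02,  5.8000e-02,
       -0.0000e+00]), 'position': array([0.624, 0.   , 0.222]), 'tool_rot': array([ 0.707,  0.707, -0.001, -0.001]), 'ft_force': array([ 0.577,  0.127, -0.091]), 'moment': array([0.062, 0.048, 0.031]), 'grip_width': np.float64(0.087)} 0.0187
scene {'img': 0, 'fx': np.float64(398.088), 'fy': np.float64(398.088), 'cx': np.float64(251.916), 'cy': np.float64(189.227), 'world_to_cam': array([[ 0.221,  0.975,  0.006, -0.129],
       [-0.686,  0.151,  0.712,  0.323],
       [ 0.693, -0.161,  0.703, -1.792],
       [ 0.   ,  0.   ,  0.   ,  1.   ]]), 'shot': np.int64(1)}
side {'img': 0, 'fx': np.float64(455.005), 'fy': np.float64(455.005), 'cx': np.float64(256.777), 'cy': np.float64(189.428), 'world_to_cam': array([[ 0.997, -0.069, -0.018, -0.594],
       [ 0.051,  0.52 ,  0.853, -0.159],
       [-0.049, -0.851,  0.522, -1.626],
       [ 0.   ,  0.   ,  0.   ,  1.   ]]), 'shot': np.int64(2)}
wrist {'img': 0, 'fx': np.float64(264.416), 'fy': np.float64(264.416), 'cx': np.float64(257.099), 'cy': np.float64(189.56), 'mount': array([[-0.   ,  0.969,  0.247,  0.067],
       [ 1.   ,  0.001, -0.   ,  0.001],
       [-0.001,  0.247, -0.969, -0.162],
       [ 0.   ,  0.   ,  0.   ,  1.   ]]), 'shot': np.int64(3)}
0.15
```

View pics/scene0.png

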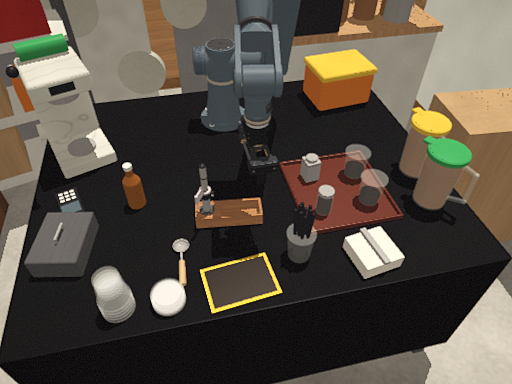

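View pics/side0.png

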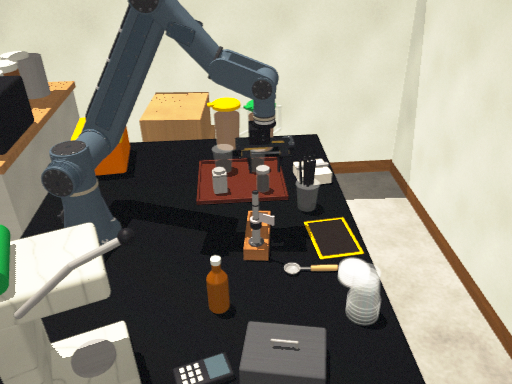

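View pics/wrist0.png

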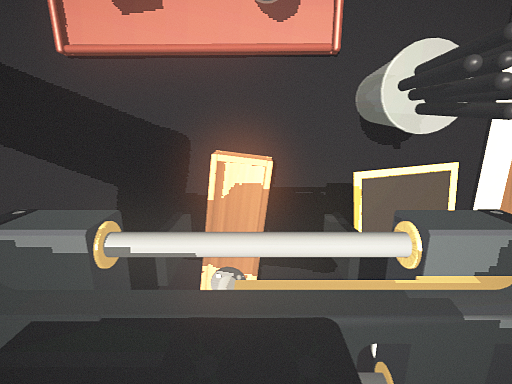

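```bash
cat >> h.py <<'E'
def ray(p,uv,pose=None):
    d=np.array([(uv[0]-p['cx'])/p['fx'],-(uv[1]-p['cy'])/p['fy'],-1.0])
    if 'mount' in p:
        from scipy.spatial.transform import Rotation as R
        T=np.eye(4);T[:3,:3]=R.from_quat(pose['tool_rot']).as_matrix();T[:3,3]=pose['position'];M=T@p['mount']
    else: M=np.linalg.inv(p['world_to_cam'])
    d=M[:3,:3]@d; return M[:3,3],d/np.linalg.norm(d)
def atz(p,uv,z,pose=None):
    o,d=ray(p,uv,pose); return o+d*(z-o[2])/d[2]
def tri(rays):
    A=np.zeros((3,3));b=np.zeros(3)
    for o,d in rays:
        P=np.eye(3)-np.outer(d,d);A+=P;b+=P@o
    x=np.linalg.solve(A,b); return x,[np.linalg.norm((np.eye(3)-np.outer(d,d))@(x-o)) for o,d in rays]
def proj(p,X,pose=None):
    if 'mount' in p:
        from scipy.spatial.transform import Rotation as R
        T=np.eye(4);T[:3,:3]=R.from_quat(pose['tool_rot']).as_matrix();T[:3,3]=pose['position'];W=np.linalg.inv(T@p['mount'])
    else: W=p['world_to_cam']
    c=W[:3,:3]@np.asarray(X,float)+W[:3,3]
    return np.array([p['cx']+p['fx']*c[0]/-c[2],p['cy']-p['fy']*c[1]/-c[2]])
def outl(p,name,k=0):
    return [(round(float(r['conf']),2),np.round(r['pixel']),r['region']) for r in nets.outline_of(p,name)]
E
python3 - <<'E'
from h import *
import pickle
out={}
ps={n:cams.camera(n) for n in ['scene','side']}
for n in ps:
    im=ps[n]['img'].copy()
    for k in ['caddy','jar','tin','tray','mast_tube','lever','cup_a','straws','syrup']:
        L=outl(ps[n],k); out[n,k]=L
        for c,px,reg in L[:2]:
            ys,xs=np.nonzero(reg); print(n,k,c,px,reg.sum(),(xs.min(),xs.max(),ys.min(),ys.max()))
pickle.dump((ps,out),open('o.pkl','wb'))
for n,b in [('scene',(150,120,420,270)),('side',(180,120,380,280))]:
    im=ps[n]['img'][b[1]:b[3],b[0]:b[2],::-1]; f=min(800/im.shape[1],600/im.shape[0])
    cv2.imwrite(f'pics/{n}_z.png',cv2.resize(im,None,fx=f,fy=f,interpolation=cv2.INTER_CUBIC));print(f)
print(robot.get_obs()['time'])
E
```

```text
scene caddy 0.7 [221. 209.] 2068 (np.int64(195), np.int64(260), np.int64(165), np.int64(227))
scene jar 0.91 [325. 201.] 417 (np.int64(315), np.int64(332), np.int64(186), np.int64(215))
scene tin 0.82 [309. 166.] 474 (np.int64(300), np.int64(320), np.int64(154), np.int64(182))
scene tin 0.51 [201. 177.] 164 (np.int64(198), np.int64(206), np.int64(164), np.int64(190))
scene tray 0.8 [338. 197.] 4318 (np.int64(279), np.int64(402), np.int64(153), np.int64(233))
scene mast_tube 0.66 [205. 175.] 168 (np.int64(198), np.int64(206), np.int64(164), np.int64(190))
scene mast_tube 0.37 [373. 187.] 823 (np.int64(358), np.int64(387), np.int64(169), np.int64(205))
scene lever 0.67 [204. 179.] 171 (np.int64(199), np.int64(207), np.int64(164), np.int64(190))
scene lever 0.41 [200. 191.] 143 (np.int64(194), np.int64(210), np.int64(186), np.int64(204))
scene cup_a 0.92 [369. 187.] 800 (np.int64(358), np.int64(386), np.int64(169), np.int64(205))
scene cup_a 0.56 [354. 161.] 666 (np.int64(344), np.int64(369), np.int64(144), np.int64(177))
scene straws 0.58 [299. 234.] 1296 (np.int64(286), np.int64(315),
[... 572 characters left out ...]
, np.int64(203))
side mast_tube 0.73 [255. 204.] 177 (np.int64(252), np.int64(258), np.int64(190), np.int64(218))
side lever 0.71 [265. 219.] 160 (np.int64(251), np.int64(273), np.int64(214), np.int64(224))
side lever 0.54 [263. 179.] 365 (np.int64(255), np.int64(269), np.int64(165), np.int64(192))
side cup_a 0.76 [258. 160.] 198 (np.int64(251), np.int64(263), np.int64(149), np.int64(170))
side cup_a 0.61 [223. 154.] 437 (np.int64(212), np.int64(232), np.int64(144), np.int64(172))
side straws 0.71 [308. 186.] 962 (np.int64(296), np.int64(318), np.int64(156), np.int64(211))
side syrup 0.78 [218. 290.] 988 (np.int64(206), np.int64(229), np.int64(256), np.int64(313))
2.962962962962963
3.75
1.15
```

View pics/scene_z.png

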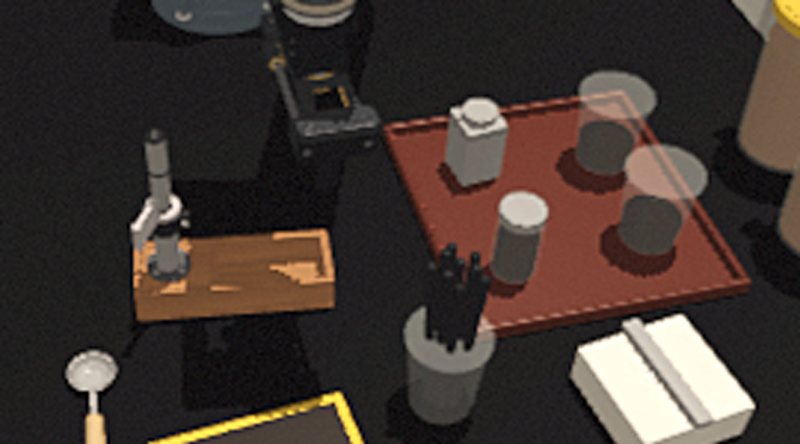

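View pics/side_z.png

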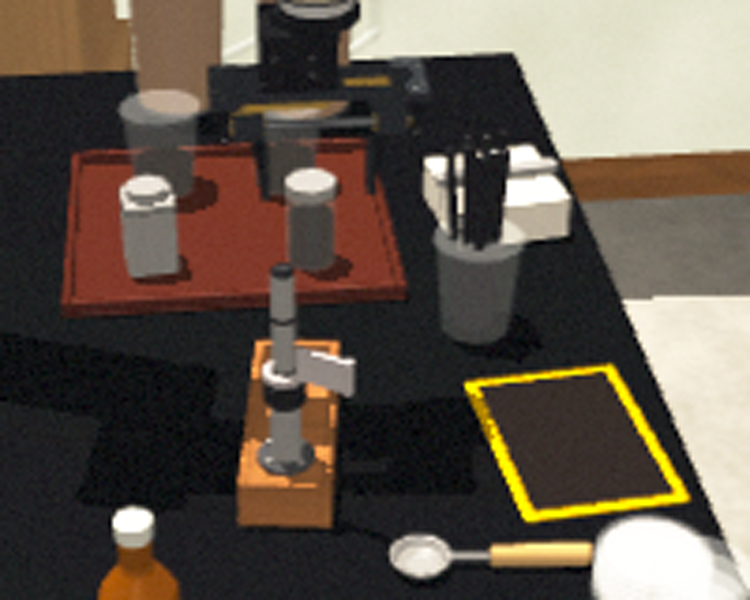

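Run:
```python
from h import *
import pickle
ps,out=pickle.load(open('o.pkl','rb'))
def cen(n,k,i=0):
    m=out[n,k][i][2]; m=np.argwhere(m); 
    r=cv2.minAreaRect(m[:,::-1].astype(np.float32)); return np.array(r[0])
for k,i,j in [('jar',0,0),('tin',0,0),('cup_a',0,0),('cup_a',1,1),('straws',0,0),('syrup',0,0),('tray',0,0),('mast_tube',0,0)]:
    x,e=tri([ray(ps['scene'],cen('scene',k,i)),ray(ps['side'],cen('side',k,j))]); print(k,np.round(x,3),np.round(e,4))
    
# mast top, cam ring, foot : from zoomed images
S=lambda u,v:(150+u/2.963,120+v/2.963); D=lambda u,v:(180+u/3.75,120+v/3.75)
for n,a,b in [('masttop',(154,135),(281,268)),('mark',(157,182),(284,322)),('lidtop jar',(523,208),(310,183)),('tinknob',(480,110),(150,187)),('levertip',(138,232),(350,375))]:
    x,e=tri([ray(ps['scene'],S(*a)),ray(ps['side'],D(*b))]); print(n,np.round(x,3),np.round(e,4))
# caddy top corners at z .045 from scene & side
for a in [(136,242),(323,231),(333,287),(136,300)]: print('sc',np.round(atz(ps['scene'],S(*a),.045),3))
for a in [(254,342),(340,342),(333,487),(240,487)]: print('sd',np.round(atz(ps['side'],D(*a),.045),3))
```

```text
jar [0.634 0.238 0.056] [0.0012 0.0012]
tin [0.459 0.249 0.05 ] [0.002 0.002]
cup_a [0.621 0.419 0.054] [0.0082 0.0082]
cup_a [0.47  0.428 0.06 ] [0.001 0.001]
straws [0.791 0.102 0.103] [0.0007 0.0007]
syrup [ 0.458 -0.39   0.085] [0.0006 0.0006]
tray [ 0.548  0.344 -0.008] [0.0024 0.0024]
mast_tube [ 0.582 -0.157  0.193] [0. 0.]
masttop [ 0.582 -0.155  0.239] [0.0009 0.0009]
mark [ 0.586 -0.156  0.183] [0.0032 0.0032]
lidtop jar [0.635 0.24  0.1  ] [0.0024 0.0024]
tinknob [0.466 0.248 0.101] [0.0031 0.0031]
levertip [ 0.634 -0.187  0.154] [0.0037 0.0037]
sc [ 0.538 -0.186  0.045]
sc [0.568 0.028 0.045]
sc [0.654 0.019 0.045]
sc [ 0.626 -0.197  0.045]
sd [0.565 0.024 0.045]
sd [0.647 0.016 0.045]
sd [ 0.621 -0.203  0.045]
sd [ 0.541 -0.195  0.045]
```

play_rows(
  commands=[
    {"x": 38, "y": -19},
    {"x": 38, "y": -19},
    {"x": 38, "y": -19},
    {"x": 38, "y": -19},
    {"x": 0},
  ],
)

```text
invalid input
```

```bash
cat >> h.py <<'E'
def wsnap(f,names):
    o=robot.get_obs(); p=snap('wrist',f); res={}
    print('t',round(float(o['time']),2),'pos',np.round(o['position'],4),'quat',np.round(o['tool_rot'],3),'w',round(float(o['grip_width']),4),'F',np.round(o['ft_force'],1))
    for k in names:
        L=outl(p,k); res[k]=L
        for c,px,reg in L[:2]:
            m=np.argwhere(reg)[:,::-1].astype(np.float32); r=cv2.minAreaRect(m)
            print(k,c,px,len(m),np.round(r[0],1),np.round(r[1],1),round(r[2],1))
    import pickle; pickle.dump((o,p,res),open(f[:-4]+'.pkl','wb'))
    return o,p,res
E
python3 - <<'E'
from h import *
wsnap('w1.png',['jar','tin','cup_a'])
E
```

```text
t 1.15 pos [0.625  0.     0.2226] quat [ 0.707  0.707 -0.    -0.   ] w 0.0869 F [0.9 0.1 0.5]
jar 0.44 [266.   2.] 41 [265.   1.] [ 2. 16.] 90.0
```

View pics/w1.png

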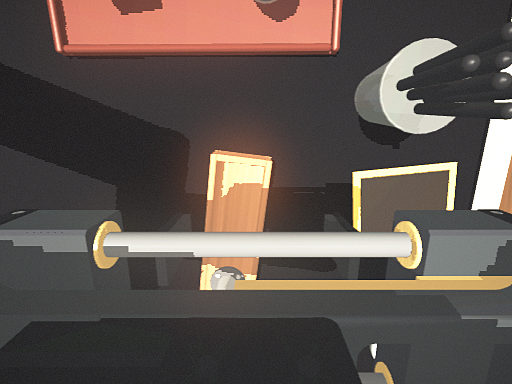

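The picture shows the view before any move: the call was refused, because rows need all four numbers. The caddy is at (240,215), the tray edge at row 50 and the straws at (430,85).

play_rows(
  commands=[
    {"x": 38, "y": -19, "z": 0, "spin": 0},
    {"x": 38, "y": -19, "z": 0, "spin": 0},
    {"x": 38, "y": -19, "z": 0, "spin": 0},
    {"x": 38, "y": -19, "z": 0, "spin": 0},
    {"x": 0, "y": 0, "z": 0, "spin": 0},
  ],
)

```text
time: 1.85
position: [0.5485, 0.1547, 0.222]
tool_rot: [0.709, 0.705, 0.001, 0.001]
ft_force: [1.3, 0.0, 0.6]
grip_width: 0.087
```

Run:
```python
from h import *
wsnap('w2.png',['jar','tin','cup_a'])
```

```text
t 1.85 pos [0.5485 0.1547 0.222 ] quat [0.709 0.705 0.001 0.001] w 0.087 F [1.3 0.  0.6]
jar 0.84 [336. 106.] 2785 [335.3 108.1] [50.5 68.4] 63.4
jar 0.52 [293. 268.] 1340 [293.5 268. ] [24. 59.] 90.0
tin 0.94 [179. 100.] 3307 [179.9  98.2] [55.7 65.7] 83.4
tin 0.52 [334. 106.] 2756 [334.5 105. ] [52. 65.] 90.0
```

View pics/w2.png

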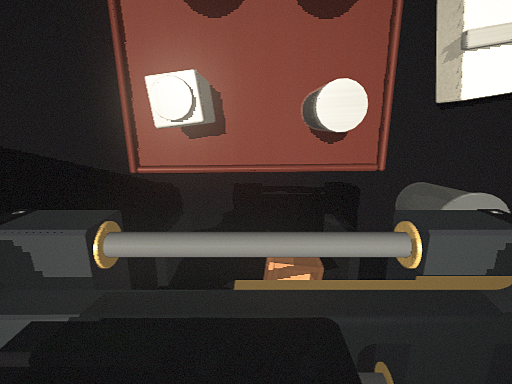

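Run:
```python
from h import *
import pickle
o,p,_=pickle.load(open('w2.pkl','rb'))
c=p['img'][50:150,130:390,::-1]; cv2.imwrite('pics/w2z.png',cv2.resize(c,None,fx=3,fy=3,interpolation=cv2.INTER_CUBIC))
ps,out=pickle.load(open('o.pkl','rb'))
S=lambda u,v:(150+u/2.963,120+v/2.963); D=lambda u,v:(180+u/3.75,120+v/3.75)
for n,a,b,w in [('jar',(523,208),(310,183),(342,105)),('tin',(480,110),(150,187),(172,98))]:
    print(n,atz(p,w,.103,o),tri([ray(ps['scene'],S(*a)),ray(ps['side'],D(*b)),ray(p,w,o)]))
```

```text
jar [0.63674202 0.23830276 0.103     ] (array([0.63642453, 0.23905435, 0.10109708]), [np.float64(0.002828780347479342), np.float64(0.002416491210030431), np.float64(0.001086075937285299)])
tin [0.46497662 0.24604562 0.103     ] (array([0.4654503 , 0.24685656, 0.1016597 ]), [np.float64(0.003097925139765305), np.float64(0.003259362121678488), np.float64(0.0011027054293329388)])
```

View pics/w2z.png

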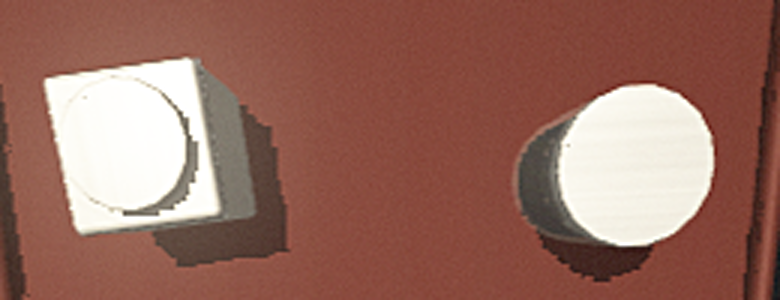

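Run:
```python
from h import *
import pickle
o,p,_=pickle.load(open('w2.pkl','rb'))
P=np.array([atz(p,(130+a/3,50+b/3),.091,o) for a,b in [(45,78),(193,57),(220,215),(78,236)]]);print(P,P.mean(0))
for i in range(4):
    d=P[(i+1)%4]-P[i];print(np.linalg.norm(d),np.degrees(np.arctan2(d[1],d[0])))
from scipy.spatial.transform import Rotation as R
Rm=R.from_quat(o['tool_rot']).as_matrix();print(Rm.round(3))
```

```text
[[0.4354317  0.26870278 0.091     ]
 [0.4866039  0.27507912 0.091     ]
 [0.49287295 0.22282547 0.091     ]
 [0.44143824 0.21582659 0.091     ]] [0.4640867  0.24560849 0.091     ]
0.0515679353015398 7.102761219867347
0.052628364244490605 -83.15872634494782
0.0519087077348198 -172.25118291960544
0.05321625137270675 96.48080803508608
[[ 0.006  1.     0.003]
 [ 1.    -0.006 -0.   ]
 [-0.     0.003 -1.   ]]
```

Run:
```python
from h import *
import pickle
o,p,_=pickle.load(open('w1.pkl','rb'))
c=p['img'][140:300,180:300,::-1]; cv2.imwrite('pics/w1z.png',cv2.resize(c,None,fx=3.7,fy=3.7,interpolation=cv2.INTER_CUBIC))
```

```text
(no output)
```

View pics/w1z.png

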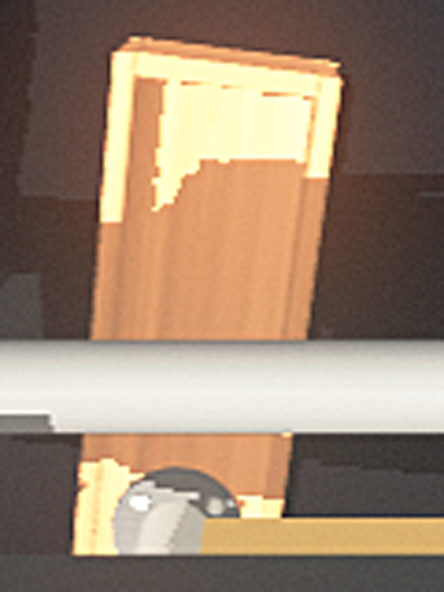

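play_rows(
  commands=[
    {"x": 40, "y": 44, "z": 0, "spin": 0.06},
    {"x": 40, "y": 44, "z": 20, "spin": 0.06},
    {"x": 3, "y": 0, "z": 40, "spin": 0},
    {"x": 0, "y": 0, "z": 0, "spin": 0},
  ],
)

```text
time: 2.45
position: [0.6365, 0.2134, 0.1628]
tool_rot: [0.757, 0.654, 0.001, 0.003]
ft_force: [-1.7, -0.1, -0.7]
grip_width: 0.0874
```

Run:
```python
from h import *
import pickle
o,p,_=pickle.load(open('w1.pkl','rb'))
Z=lambda a,b:(180+a/3.7,140+b/3.7)
P=np.array([atz(p,Z(*a),.045,o)[:2] for a in [(112,52),(342,78),(92,340),(308,340),(74,555),(289,480)]]);print(P.round(4))
l=P[0]-P[4]; r=P[1]-P[3]; w=P[1]-P[0]
print(np.arctan2(l[1],l[0])-np.pi/2,np.arctan2(r[1],r[0])-np.pi/2,np.arctan2(w[1],w[0]),np.linalg.norm(w))
from scipy.spatial.transform import Rotation as R
q=robot.get_obs();Rm=R.from_quat(q['tool_rot']).as_matrix();print(Rm.round(3),q['position'])
t=np.array([.6367,.2385])-q['position'][:2];print('need tool xy',Rm[:2,:2].T@t*1000)
```

```text
[[ 0.5663  0.0278]
 [ 0.6461  0.0187]
 [ 0.5541 -0.0794]
 [ 0.6347 -0.0795]
 [ 0.5425 -0.1711]
 [ 0.6277 -0.1379]]
-0.11924478405653738 -0.11485124702185368 -0.11336956893849169 0.08027174355795753
[[ 0.146  0.989  0.006]
 [ 0.989 -0.146 -0.004]
 [-0.003  0.007 -1.   ]] [0.63646567 0.21338014 0.16275075]
need tool xy [24.88584539 -3.42752108]
```

play_rows(
  commands=[
    {"x": 25, "y": -3, "z": 10, "spin": -0.03},
    {"x": 0, "y": 0, "z": 40, "spin": 0},
    {"x": 0, "y": 0, "z": 40, "spin": 0},
    {"x": 0, "y": 0, "z": 15, "spin": 0},
    {"x": 0, "y": 0, "z": 4, "spin": 0},
    {"x": 0, "y": 0, "z": 0, "spin": 0},
  ],
)

```text
time: 3.05
position: [0.6478, 0.2312, 0.0594]
tool_rot: [0.75, 0.661, 0.006, 0.007]
ft_force: [0.5, -0.8, 0.4]
grip_width: 0.0874
```

```bash
cat >> h.py <<'E'
def need(x,y,z,yaw=None):
    from scipy.spatial.transform import Rotation as R
    q=robot.get_obs();Rm=R.from_quat(q['tool_rot']).as_matrix()
    print('t',round(float(q['time']),2),'pos',np.round(q['position'],4),'F',np.round(q['ft_force'],1),'w',round(float(q['grip_width']),4),'zaxis',Rm[:,2].round(3),'q6',round(q['q'][5],2))
    print('need',(Rm.T@(np.array([x,y,z])-q['position'])*1000).round(1))
    a=np.arctan2(Rm[1,1],Rm[0,1]); print('jaw yaw',round(a,3),'' if yaw is None else ('spin',round(a-yaw,3)))
E
python3 - <<'E'
from h import *
need(.6367,.2385,.052,-.117)
wsnap('w3.png',['jar'])
E
```

```text
t 3.05 pos [0.6478 0.2312 0.0594] F [ 0.5 -0.8  0.4] w 0.0874 zaxis [ 0.019 -0.003 -1.   ] q6 0.31
need [  5.8 -12.    7.2]
jaw yaw -0.125 ('spin', np.float64(-0.008))
t 3.05 pos [0.6478 0.2312 0.0594] quat [0.75  0.661 0.006 0.007] w 0.0874 F [ 0.5 -0.8  0.4]
jar 0.72 [231. 224.] 7170 [227.9 229.2] [118.2 105.9] 76.6
```

View pics/w3.png

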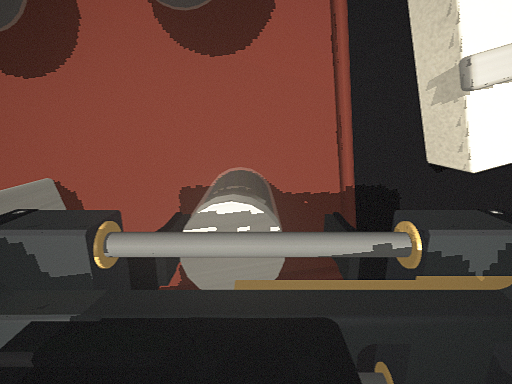

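play_rows(
  commands=[
    {"x": 3, "y": -6, "z": 3, "spin": 0},
    {"x": 3, "y": -6, "z": 3, "spin": 0},
    {"x": 0, "y": 0, "z": 0, "spin": 0},
  ],
)

```text
time: 3.45
position: [0.6391, 0.2401, 0.0585]
tool_rot: [0.75, 0.661, 0.01, 0.01]
ft_force: [-0.4, 0.0, -0.3]
grip_width: 0.0871
```

Run:
```python
from h import *
need(.6367,.2385,.052,-.117)
wsnap('w4.png',['jar'])
```

```text
t 3.45 pos [0.6391 0.2401 0.0585] F [-0.4  0.  -0.3] w 0.0871 zaxis [ 0.028 -0.001 -1.   ] q6 0.33
need [-1.9 -2.3  6.4]
jaw yaw -0.125 ('spin', np.float64(-0.008))
t 3.45 pos [0.6391 0.2401 0.0585] quat [0.75  0.661 0.01  0.01 ] w 0.0871 F [-0.4  0.  -0.3]
jar 0.91 [248. 228.] 6136 [248.  231.7] [108.8 105.4] 81.8
```

View pics/w4.png

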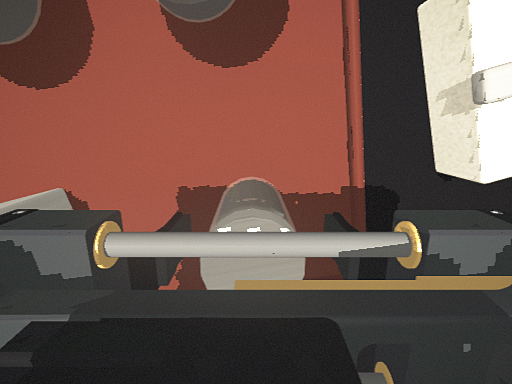

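play_rows(
  commands=[
    {"x": -1, "y": -2, "z": 6, "spin": -0.01},
    {"x": 0, "y": 0, "z": 0, "spin": 0},
  ],
)

```text
time: 3.75
position: [0.6383, 0.2392, 0.0527]
tool_rot: [0.746, 0.665, 0.011, 0.011]
ft_force: [-0.0, -0.1, 0.8]
grip_width: 0.0868
```

Run:
```python
from h import *
need(.6367,.2385,.052,-.117)
```

```text
t 3.75 pos [0.6383 0.2392 0.0527] F [-0.  -0.1  0.8] w 0.0868 zaxis [ 0.031 -0.001 -1.   ] q6 0.32
need [-0.9 -1.5  0.6]
jaw yaw -0.114 ('spin', np.float64(0.003))
```

play_rows(
  commands=[
    {"x": 0, "y": -1, "z": 0, "spin": 0},
    {"x": 0, "y": 0, "z": 0, "spin": 0},
    {"x": 0, "y": 0, "z": 0, "spin": 0},
    {"x": 0, "y": 0, "z": 0, "spin": 0},
    {"x": 0, "y": 0, "z": 0, "spin": 0},
  ],
  grip=0,
  newtons=25,
)

```text
time: 4.25
position: [0.6371, 0.2391, 0.052]
tool_rot: [0.746, 0.665, 0.011, 0.01]
ft_force: [-1.8, 0.5, 0.7]
grip_width: 0.0552
```

play_rows(
  commands=[
    {"x": 0, "y": 0, "z": -15, "spin": 0},
    {"x": 0, "y": 0, "z": -30, "spin": 0},
    {"x": 0, "y": 0, "z": -30, "spin": 0},
    {"x": 0, "y": 0, "z": -30, "spin": 0},
    {"x": 0, "y": 0, "z": -15, "spin": 0},
    {"x": 0, "y": 0, "z": 0, "spin": 0},
  ],
)

```text
time: 4.85
position: [0.6318, 0.2388, 0.1777]
tool_rot: [0.746, 0.665, 0.009, 0.009]
ft_force: [-0.4, -0.1, -2.6]
grip_width: 0.0533
```

Run:
```python
from h import *
need(.6016,-.0155,.17,-.117)
```

```text
t 4.85 pos [0.6318 0.2388 0.1777] F [-0.4 -0.1 -2.6] w 0.0533 zaxis [ 0.025 -0.002 -1.   ] q6 0.32
need [-256.1   -1.     7.4]
jaw yaw -0.115 ('spin', np.float64(0.002))
```

play_rows(
  commands=[
    {"x": -20, "y": 0, "z": 0, "spin": 0},
    {"x": -36, "y": 0, "z": 0, "spin": 0},
    {"x": -36, "y": 0, "z": 0, "spin": 0},
    {"x": -36, "y": 0, "z": 0, "spin": 0},
    {"x": -36, "y": 0, "z": 0, "spin": 0},
    {"x": -36, "y": 0, "z": 0, "spin": 0},
    {"x": -36, "y": 0, "z": 0, "spin": 0},
    {"x": -15, "y": 0, "z": 0, "spin": 0},
  ],
)

```text
time: 5.65
position: [0.5947, -0.0223, 0.1708]
tool_rot: [0.745, 0.667, 0.003, 0.005]
ft_force: [-0.1, 0.3, -1.8]
grip_width: 0.0533
```

play_rows(
  commands=[
    {"x": 0, "y": 0, "z": 0, "spin": 0},
    {"x": 0, "y": 0, "z": 0, "spin": 0},
  ],
)

```text
time: 5.85
position: [0.5929, -0.0247, 0.1693]
tool_rot: [0.746, 0.665, 0.002, 0.003]
ft_force: [0.3, 0.9, -2.5]
grip_width: 0.0533
```

Run:
```python
from h import *
need(.6016,-.0155,.08,-.117)
wsnap('w5.png',['caddy','jar'])
snap('side','s5.png'); snap('scene','c5.png')
```

```text
t 5.85 pos [ 0.5929 -0.0247  0.1693] F [ 0.3  0.9 -2.5] w 0.0533 zaxis [ 0.008 -0.002 -1.   ] q6 -0.12
need [10.2  6.8 89.3]
jaw yaw -0.115 ('spin', np.float64(0.002))
t 5.85 pos [ 0.5929 -0.0247  0.1693] quat [0.746 0.665 0.002 0.003] w 0.0533 F [ 0.3  0.9 -2.5]
caddy 0.56 [261. 161.] 3504 [262. 173.] [72. 74.] 90.0
caddy 0.56 [453.  42.] 8751 [449.5  40.5] [123.  81.] 0.0
jar 0.93 [258. 224.] 5941 [258.5 227.5] [103. 109.] 90.0
```

View pics/w5.png

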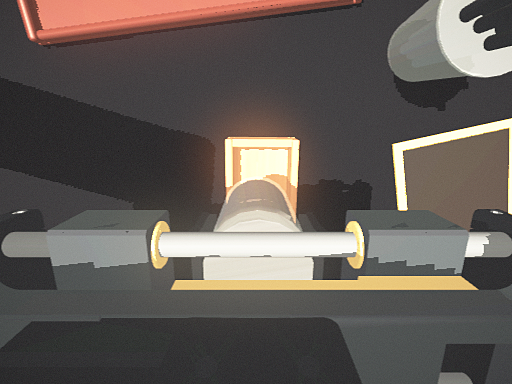

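Run:
```python
from h import *
import pickle
o,p,_=pickle.load(open('w5.pkl','rb'))
c=p['img'][120:230,200:320,::-1]; cv2.imwrite('pics/w5z.png',cv2.resize(c,None,fx=5,fy=5,interpolation=cv2.INTER_CUBIC))
```

```text
(no output)
```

View pics/w5z.png

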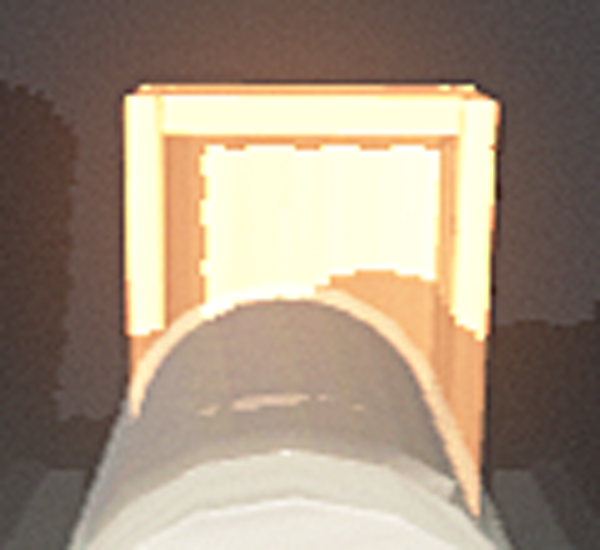

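Run:
```python
from h import *
import pickle
o,p,_=pickle.load(open('w5.pkl','rb'))
P=np.array([atz(p,(200+a/5,120+b/5),.045,o)[:2] for a,b in [(126,96),(497,100),(163,135),(460,135),(130,330),(488,330)]]);print(P.round(4))
w=P[1]-P[0];print(np.arctan2(w[1],w[0]),np.linalg.norm(w))
m=(P[0]+P[1])/2; yw=-.117; ya=np.array([-np.sin(yw),np.cos(yw)])
print('origin',m-ya*.111,'far',m-ya*.039,'near',m-ya*.099,'mast',m-ya*.186)
m=(P[2]+P[3])/2; print('from inner: origin',m-ya*.103)
```

```text
[[ 0.5672  0.0284]
 [ 0.6456  0.0184]
 [ 0.5738  0.0193]
 [ 0.6372  0.0119]
 [ 0.5606 -0.0224]
 [ 0.6398 -0.0318]]
-0.1262765006338962 0.07910321247046286
origin [ 0.59344326 -0.08684348] far [ 0.60184806 -0.01533572] near [ 0.59484406 -0.07492552] mast [ 0.58468827 -0.16133073]
from inner: origin [ 0.59348623 -0.08666486]
```

play_rows(
  commands=[
    {"x": 10, "y": 7, "z": 10, "spin": 0},
    {"x": 0, "y": 0, "z": 20, "spin": 0},
    {"x": 0, "y": 0, "z": 20, "spin": 0},
    {"x": 0, "y": 0, "z": 8, "spin": 0},
    {"x": 0, "y": 0, "z": 0, "spin": 0},
  ],
)

```text
time: 6.6
position: [0.6063, -0.0075, 0.1093]
tool_rot: [0.743, 0.669, 0.005, 0.005]
ft_force: [0.0, 0.9, -2.4]
grip_width: 0.0528
```

Run:
```python
from h import *
need(.6018,-.0155,.053,-.119)
wsnap('w6.png',[])
```

```text
t 6.6 pos [ 0.6063 -0.0075  0.1093] F [ 0.   0.9 -2.4] w 0.0528 zaxis [ 0.014 -0.002 -1.   ] q6 -0.09
need [-8.5 -4.4 56.2]
jaw yaw -0.105 ('spin', np.float64(0.014))
t 6.6 pos [ 0.6063 -0.0075  0.1093] quat [0.743 0.669 0.005 0.005] w 0.0528 F [ 0.   0.9 -2.4]
```

View pics/w6.png

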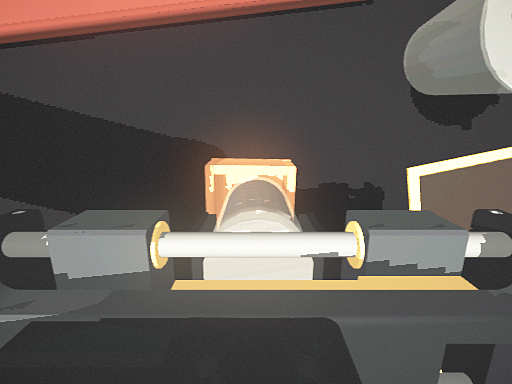

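play_rows(
  commands=[
    {"x": -7, "y": -4, "z": 0, "spin": 0.013},
    {"x": 0, "y": 0, "z": 0, "spin": 0},
    {"x": 0, "y": 0, "z": 0, "spin": 0},
  ],
)

```text
time: 6.95
position: [0.6029, -0.0144, 0.1116]
tool_rot: [0.748, 0.664, 0.006, 0.007]
ft_force: [-0.2, 0.0, -2.4]
grip_width: 0.0532
```

Run:
```python
from h import *
need(.6018,-.0155,.053,-.119)
```

```text
t 6.95 pos [ 0.6029 -0.0144  0.1116] F [-0.2  0.  -2.4] w 0.0532 zaxis [ 0.019 -0.002 -1.   ] q6 -0.09
need [-1.2 -2.1 58.6]
jaw yaw -0.119 ('spin', np.float64(-0.0))
```

Good. Going down into the bay.

play_rows(
  commands=[
    {"x": -1, "y": -2, "z": 10, "spin": 0},
    {"x": 0, "y": 0, "z": 12, "spin": 0},
    {"x": 0, "y": 0, "z": 10, "spin": 0},
    {"x": 0, "y": 0, "z": 0, "spin": 0},
  ],
)

```text
time: 7.35
position: [0.6019, -0.016, 0.0782]
tool_rot: [0.748, 0.663, 0.007, 0.008]
ft_force: [-0.3, -0.1, -2.5]
grip_width: 0.0532
```

Run:
```python
from h import *
need(.6018,-.0155,.053,-.119)
```

```text
t 7.35 pos [ 0.6019 -0.016   0.0782] F [-0.3 -0.1 -2.5] w 0.0532 zaxis [ 0.021 -0.003 -1.   ] q6 -0.09
need [ 0.5 -0.7 25.2]
jaw yaw -0.12 ('spin', np.float64(-0.001))
```

play_rows(
  commands=[
    {"x": 0, "y": 0, "z": 8, "spin": 0},
    {"x": 0, "y": 0, "z": 8, "spin": 0},
    {"x": 0, "y": 0, "z": 5, "spin": 0},
    {"x": 0, "y": 0, "z": 2, "spin": 0},
    {"x": 0, "y": 0, "z": 0, "spin": 0},
  ],
)

```text
time: 7.85
position: [0.6026, -0.016, 0.0536]
tool_rot: [0.748, 0.663, 0.007, 0.008]
ft_force: [-0.3, 0.1, -0.5]
grip_width: 0.053
```

Run:
```python
from h import *
need(.6018,-.0155,.053,-.119)
```

```text
t 7.85 pos [ 0.6026 -0.016   0.0536] F [-0.3  0.1 -0.5] w 0.053 zaxis [ 0.02  -0.003 -1.   ] q6 -0.09
need [ 0.4 -0.9  0.6]
jaw yaw -0.12 ('spin', np.float64(-0.001))
```

play_rows(
  commands=[
    {"x": 0, "y": 0, "z": 0, "spin": 0},
    {"x": 0, "y": 0, "z": 0, "spin": 0},
    {"x": 0, "y": 0, "z": 0, "spin": 0},
    {"x": 0, "y": 0, "z": 0, "spin": 0},
  ],
  grip=1,
)

```text
time: 8.25
position: [0.6043, -0.0163, 0.0546]
tool_rot: [0.748, 0.663, 0.008, 0.009]
ft_force: [0.2, -0.0, -0.0]
grip_width: 0.0778
```

play_rows(
  commands=[
    {"x": 0, "y": 0, "z": -10, "spin": 0},
    {"x": 0, "y": 0, "z": -25, "spin": 0},
    {"x": 0, "y": 0, "z": -35, "spin": 0},
    {"x": 0, "y": 0, "z": -35, "spin": 0},
    {"x": 0, "y": 0, "z": -15, "spin": 0},
    {"x": 0, "y": 0, "z": 0, "spin": 0},
  ],
)

```text
time: 8.85
position: [0.6015, -0.0159, 0.1816]
tool_rot: [0.748, 0.663, 0.008, 0.01]
ft_force: [0.4, -0.7, -0.2]
grip_width: 0.0869
```

Run:
```python
from h import *
need(.4645,.246,.15,.125)
wsnap('w7.png',['jar','tin'])
```

```text
t 8.85 pos [ 0.6015 -0.0159  0.1816] F [ 0.4 -0.7 -0.2] w 0.0869 zaxis [ 0.025 -0.004 -1.   ] q6 -0.09
need [ 243.6 -168.1   27.2]
jaw yaw -0.12 ('spin', np.float64(-0.245))
t 8.85 pos [ 0.6015 -0.0159  0.1816] quat [0.748 0.663 0.008 0.01 ] w 0.0869 F [ 0.4 -0.7 -0.2]
jar 0.82 [255. 191.] 2934 [257.5 189.5] [67. 55.] 90.0
```

View pics/w7.png

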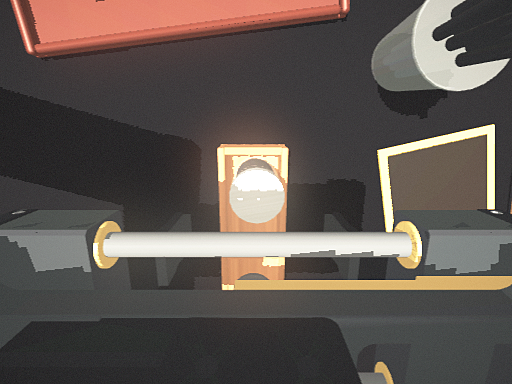

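play_rows(
  commands=[
    {"x": 10, "y": 0, "z": 0, "spin": -0.12},
    {"x": 25, "y": -10, "z": 0, "spin": -0.12},
    {"x": 40, "y": -15, "z": 0, "spin": 0},
    {"x": 40, "y": -17, "z": 0, "spin": 0},
    {"x": 40, "y": -17, "z": 0, "spin": 0},
    {"x": 40, "y": -17, "z": 0, "spin": 0},
    {"x": 35, "y": -15, "z": 0, "spin": 0},
    {"x": 20, "y": -5, "z": 0, "spin": 0},
  ],
)

```text
time: 9.8
position: [0.4682, 0.2249, 0.1626]
tool_rot: [0.663, 0.748, -0.004, -0.001]
ft_force: [-0.4, 0.8, 0.2]
grip_width: 0.087
```

play_rows(
  commands=[
    {"x": 0, "y": 0, "z": 0, "spin": 0},
    {"x": 0, "y": 0, "z": 0, "spin": 0},
  ],
)

```text
time: 10.0
position: [0.4645, 0.2267, 0.1598]
tool_rot: [0.661, 0.75, -0.006, -0.003]
ft_force: [0.7, 0.5, 0.3]
grip_width: 0.0873
```

Run:
```python
from h import *
need(.4645,.246,.055,.125)
```

```text
t 10.0 pos [0.4645 0.2267 0.1598] F [0.7 0.5 0.3] w 0.0873 zaxis [-0.012 -0.006 -1.   ] q6 0.12
need [ 19.6   3.7 104.7]
jaw yaw 0.126 ('spin', np.float64(0.001))
```

play_rows(
  commands=[
    {"x": 10, "y": 2, "z": 0, "spin": 0},
    {"x": 9, "y": 1, "z": 10, "spin": 0},
    {"x": 0, "y": 0, "z": 20, "spin": 0},
    {"x": 0, "y": 0, "z": 10, "spin": 0},
    {"x": 0, "y": 0, "z": 0, "spin": 0},
  ],
)

```text
time: 10.5
position: [0.4676, 0.2447, 0.1158]
tool_rot: [0.663, 0.748, -0.006, -0.003]
ft_force: [-0.5, -0.5, 0.4]
grip_width: 0.087
```

Run:
```python
from h import *
need(.4645,.246,.055,.125)
wsnap('w8.png',['tin'])
```

```text
t 10.5 pos [0.4676 0.2447 0.1158] F [-0.5 -0.5  0.4] w 0.087 zaxis [-0.012 -0.006 -1.   ] q6 0.15
need [ 1.9 -2.1 60.9]
jaw yaw 0.12 ('spin', np.float64(-0.005))
t 10.5 pos [0.4676 0.2447 0.1158] quat [ 0.663  0.748 -0.006 -0.003] w 0.087 F [-0.5 -0.5  0.4]
```

View pics/w8.png

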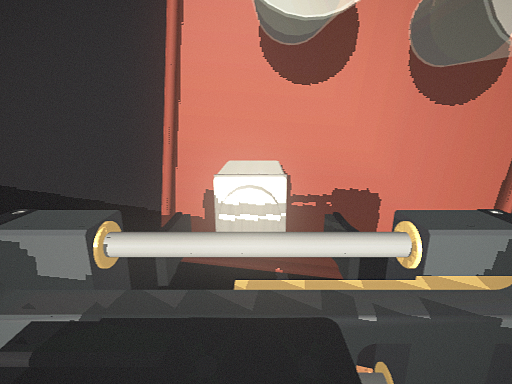

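play_rows(
  commands=[
    {"x": 2, "y": -2, "z": 15, "spin": 0},
    {"x": 0, "y": 0, "z": 20, "spin": 0},
    {"x": 0, "y": 0, "z": 15, "spin": 0},
    {"x": 0, "y": 0, "z": 5, "spin": 0},
    {"x": 0, "y": 0, "z": 0, "spin": 0},
  ],
)

```text
time: 11.1
position: [0.4701, 0.2469, 0.0643]
tool_rot: [0.664, 0.748, -0.001, 0.001]
ft_force: [0.4, -0.0, 0.9]
grip_width: 0.0868
```

Run:
```python
from h import *
need(.4645,.246,.054,.125)
```

```text
t 11.1 pos [0.4701 0.2469 0.0643] F [ 0.4 -0.   0.9] w 0.0868 zaxis [-0.001 -0.003 -1.   ] q6 0.16
need [-0.2 -5.6 10.3]
jaw yaw 0.118 ('spin', np.float64(-0.007))
```

play_rows(
  commands=[
    {"x": 0, "y": -5, "z": 6, "spin": -0.006},
    {"x": 0, "y": 0, "z": 5, "spin": 0},
    {"x": 0, "y": 0, "z": 0, "spin": 0},
  ],
)

```text
time: 11.4
position: [0.4662, 0.2466, 0.0546]
tool_rot: [0.662, 0.75, 0.0, 0.002]
ft_force: [0.2, 0.4, 0.2]
grip_width: 0.0871
```

Run:
```python
from h import *
need(.4645,.246,.054,.125)
```

```text
t 11.4 pos [0.4662 0.2466 0.0546] F [0.2 0.4 0.2] w 0.0871 zaxis [ 0.003 -0.002 -1.   ] q6 0.16
need [-0.3 -1.8  0.6]
jaw yaw 0.124 ('spin', np.float64(-0.001))
```

play_rows(
  commands=[
    {"x": 0, "y": -1, "z": 0, "spin": 0},
    {"x": 0, "y": 0, "z": 0, "spin": 0},
    {"x": 0, "y": 0, "z": 0, "spin": 0},
    {"x": 0, "y": 0, "z": 0, "spin": 0},
    {"x": 0, "y": 0, "z": 0, "spin": 0},
  ],
  grip=0,
  newtons=25,
)

```text
time: 11.9
position: [0.4648, 0.2465, 0.0554]
tool_rot: [0.662, 0.75, 0.0, 0.002]
ft_force: [-1.9, -0.3, 0.4]
grip_width: 0.0551
```

play_rows(
  commands=[
    {"x": 0, "y": 0, "z": -15, "spin": 0},
    {"x": 0, "y": 0, "z": -30, "spin": 0},
    {"x": 0, "y": 0, "z": -30, "spin": 0},
    {"x": 0, "y": 0, "z": -30, "spin": 0},
    {"x": 0, "y": 0, "z": -25, "spin": 0},
    {"x": 0, "y": 0, "z": 0, "spin": 0},
  ],
)

```text
time: 12.5
position: [0.4618, 0.2459, 0.186]
tool_rot: [0.662, 0.75, -0.004, -0.001]
ft_force: [1.1, 0.2, -2.6]
grip_width: 0.0543
```

Run:
```python
from h import *
need(.5948,-.075,.18,-.119)
```

```text
t 12.5 pos [0.4618 0.2459 0.186 ] F [ 1.1  0.2 -2.6] w 0.0543 zaxis [-0.006 -0.004 -1.   ] q6 0.15
need [-334.8   92.2    6.6]
jaw yaw 0.124 ('spin', np.float64(0.243))
```

play_rows(
  commands=[
    {"x": 0, "y": 5, "z": -2, "spin": 0.08},
    {"x": -15, "y": 15, "z": -2, "spin": 0.08},
    {"x": -35, "y": 24, "z": -2, "spin": 0.08},
    {"x": -42, "y": 26, "z": -2, "spin": 0},
    {"x": -42, "y": 26, "z": -2, "spin": 0},
    {"x": -42, "y": 26, "z": -2, "spin": 0},
    {"x": -42, "y": 20, "z": -2, "spin": 0},
    {"x": -30, "y": 10, "z": -2, "spin": 0},
  ],
)

```text
time: 13.3
position: [0.5839, -0.0182, 0.1869]
tool_rot: [0.747, 0.665, -0.011, -0.007]
ft_force: [0.7, 1.0, -2.9]
grip_width: 0.0539
```

play_rows(
  commands=[
    {"x": 0, "y": 0, "z": 0, "spin": 0},
    {"x": 0, "y": 0, "z": 0, "spin": 0},
  ],
)

```text
time: 13.5
position: [0.5835, -0.0234, 0.1826]
tool_rot: [0.749, 0.662, -0.012, -0.009]
ft_force: [-0.9, 0.0, -3.1]
grip_width: 0.0537
```

Run:
```python
from h import *
need(.5948,-.075,.18,-.119)
```

```text
t 13.5 pos [ 0.5835 -0.0234  0.1826] F [-0.9  0.  -3.1] w 0.0537 zaxis [-0.03  -0.003 -1.   ] q6 -0.1
need [-49.8  17.7   2.4]
jaw yaw -0.123 ('spin', np.float64(-0.004))
```

play_rows(
  commands=[
    {"x": -15, "y": 5, "z": 0, "spin": 0},
    {"x": -18, "y": 6, "z": 0, "spin": 0},
    {"x": -10, "y": 3, "z": 0, "spin": 0},
    {"x": 0, "y": 0, "z": 0, "spin": 0},
    {"x": 0, "y": 0, "z": 0, "spin": 0},
  ],
)

```text
time: 14.0
position: [0.5905, -0.068, 0.1794]
tool_rot: [0.748, 0.664, -0.014, -0.011]
ft_force: [-0.1, -0.1, -2.7]
grip_width: 0.0541
```

Run:
```python
from h import *
need(.5948,-.075,.18,-.119)
wsnap('w9.png',['jar','tin'])
snap('side','s9.png'); snap('scene','c9.png')
```

```text
t 14.0 pos [ 0.5905 -0.068   0.1794] F [-0.1 -0.1 -2.7] w 0.0541 zaxis [-0.036 -0.001 -0.999] q6 -0.17
need [-6.5  5.1 -0.7]
jaw yaw -0.119 ('spin', np.float64(0.0))
t 14.0 pos [ 0.5905 -0.068   0.1794] quat [ 0.748  0.664 -0.014 -0.011] w 0.0541 F [-0.1 -0.1 -2.7]
jar 0.7 [269. 139.] 2829 [268.  138.5] [59. 58.] 90.0
tin 0.92 [257. 215.] 7496 [257.5 226.5] [107. 103.] 90.0
```

View pics/w9.png

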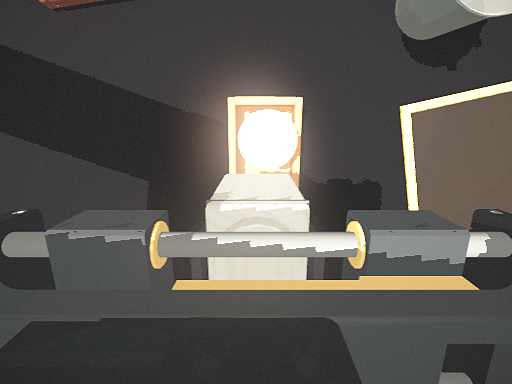

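View pics/s9.png

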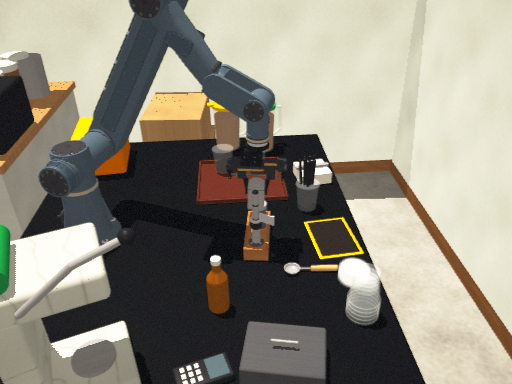

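Run:
```python
from h import *
import pickle
o,p,_=pickle.load(open('w9.pkl','rb'))
j=atz(p,(268,139),.104,o);print(j)
P=np.array([atz(p,a,.045,o)[:2] for a in [(228.5,98.5),(302,98)]]);print(P)
org=np.array([.5934,-.0868]);yw=-.119;c,s=np.cos(yw),np.sin(yw)
f=lambda w:np.array([[c,s],[-s,c]])@(np.asarray(w)[:2]-org)
print('jar in caddy',f(j),[f(a) for a in P])
```

```text
[ 0.60483603 -0.01664068  0.104     ]
[[0.5675358  0.02661202]
 [0.64492374 0.01761912]]
jar in caddy [0.00302588 0.07102082] [array([-0.03914549,  0.10953938]), array([0.03876279, 0.10979752])]
```

play_rows(
  commands=[
    {"x": -6, "y": 5, "z": 0, "spin": 0},
    {"x": 0, "y": 0, "z": 15, "spin": 0},
    {"x": 0, "y": 0, "z": 25, "spin": 0},
    {"x": 0, "y": 0, "z": 20, "spin": 0},
    {"x": 0, "y": 0, "z": 5, "spin": 0},
    {"x": 0, "y": 0, "z": 0, "spin": 0},
  ],
)

```text
time: 14.85
position: [0.5965, -0.0755, 0.1149]
tool_rot: [0.747, 0.665, -0.012, -0.008]
ft_force: [-0.1, 0.4, -3.1]
grip_width: 0.0538
```

Run:
```python
from h import *
need(.5958,-.075,.056,-.119)
```

```text
t 14.85 pos [ 0.5965 -0.0755  0.1149] F [-0.1  0.4 -3.1] w 0.0538 zaxis [-0.029 -0.005 -1.   ] q6 -0.18
need [ 0.8  0.8 58.9]
jaw yaw -0.115 ('spin', np.float64(0.004))
```

play_rows(
  commands=[
    {"x": 0, "y": 0, "z": 10, "spin": 0},
    {"x": 0, "y": 0, "z": 14, "spin": 0},
    {"x": 0, "y": 0, "z": 6, "spin": 0},
    {"x": 0, "y": 0, "z": 0, "spin": 0},
  ],
)

```text
time: 15.25
position: [0.5973, -0.0765, 0.0931]
tool_rot: [0.746, 0.666, -0.012, -0.005]
ft_force: [1.0, -0.6, -2.8]
grip_width: 0.0549
```

Run:
```python
from h import *
need(.5955,-.075,.056,-.119)
wsnap('w10.png',[])
```

```text
t 15.25 pos [ 0.5973 -0.0765  0.0931] F [ 1.  -0.6 -2.8] w 0.0549 zaxis [-0.024 -0.008 -1.   ] q6 -0.18
need [ 1.7 -1.1 37.2]
jaw yaw -0.114 ('spin', np.float64(0.005))
t 15.25 pos [ 0.5973 -0.0765  0.0931] quat [ 0.746  0.666 -0.012 -0.005] w 0.0549 F [ 1.  -0.6 -2.8]
```

View pics/w10.png

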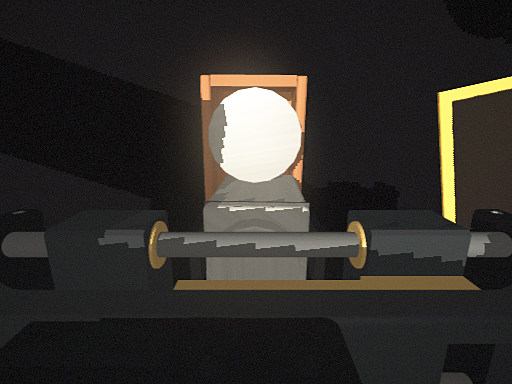

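play_rows(
  commands=[
    {"x": 1, "y": -1, "z": 10, "spin": 0.004},
    {"x": 0, "y": 0, "z": 12, "spin": 0},
    {"x": 0, "y": 0, "z": 6, "spin": 0},
    {"x": 0, "y": 0, "z": 0, "spin": 0},
  ],
)

```text
time: 15.7
position: [0.6002, -0.0778, 0.0818]
tool_rot: [0.747, 0.665, -0.009, 0.002]
ft_force: [-0.3, -0.3, -1.8]
grip_width: 0.0541
```

Run:
```python
from h import *
need(.5955,-.075,.056,-.119)
```

```text
t 15.7 pos [ 0.6002 -0.0778  0.0818] F [-0.3 -0.3 -1.8] w 0.0541 zaxis [-0.011 -0.015 -1.   ] q6 -0.17
need [ 2.7 -4.8 25.8]
jaw yaw -0.116 ('spin', np.float64(0.003))
```

Run:
```python
from h import *
o=robot.get_obs();print(o['q'].round(3),o['joint_torque'].round(2),o['moment'].round(2),o['ft_force'].round(2))
p=snap('side','s11.png');q=snap('scene','c11.png')
a=cv2.resize(p['img'][140:270,200:330,::-1],None,fx=3,fy=3,interpolation=cv2.INTER_CUBIC)
b=cv2.resize(q['img'][110:240,160:290,::-1],None,fx=3,fy=3,interpolation=cv2.INTER_CUBIC)
cv2.imwrite('pics/m11.png',np.hstack([a,b]))
wsnap('w11.png',[])
```

```text
[-0.304  0.689  1.588 -0.023  0.87  -0.174] [ 7.000e-02 -4.830e+01 -1.313e+01 -2.000e-02  2.300e-01 -0.000e+00] [-0.04 -0.01  0.01] [-0.27 -0.27 -1.8 ]
t 15.8 pos [ 0.6004 -0.0779  0.0806] quat [ 0.747  0.665 -0.009  0.002] w 0.0541 F [ 0.3 -0.1 -3.4]
```

View pics/m11.png

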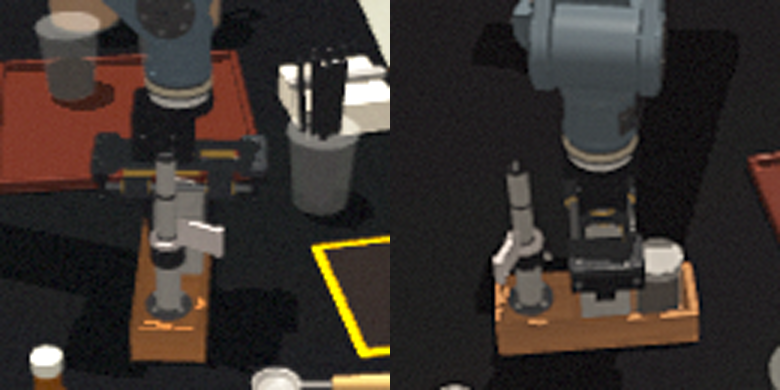

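View pics/w11.png

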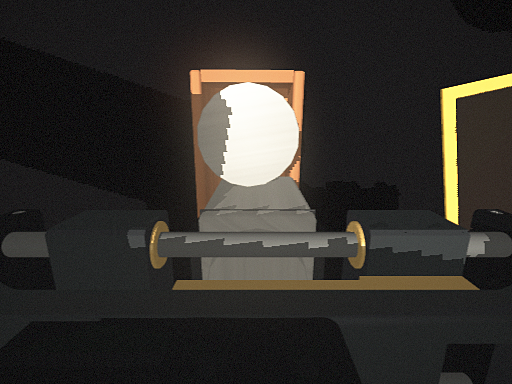

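Run:
```python
from h import *
import pickle
for n in ['10','11']:
    o,p,_=pickle.load(open(f'w{n}.pkl','rb'))
    c=p['img'][60:290,170:330,::-1]; c=cv2.convertScaleAbs(c,alpha=1.6,beta=20)
    cv2.imwrite(f'pics/w{n}z.png',cv2.resize(c,None,fx=2.5,fy=2.5,interpolation=cv2.INTER_CUBIC))
a=np.hstack([cv2.imread('pics/w10z.png'),cv2.imread('pics/w11z.png')]);cv2.imwrite('pics/wz.png',a);print(a.shape)
```

```text
(575, 800, 3)
```

View pics/wz.png

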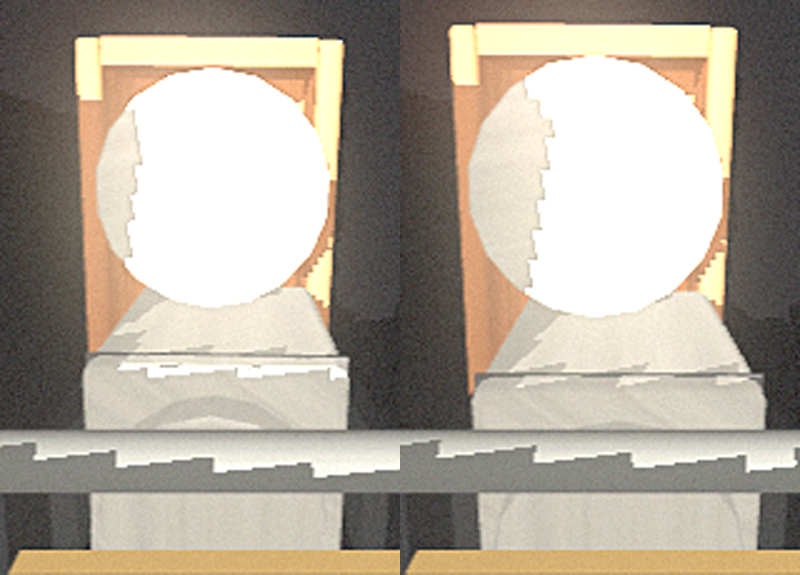

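play_rows(
  commands=[
    {"x": 0, "y": 0, "z": -10, "spin": 0},
    {"x": 0, "y": 0, "z": -15, "spin": 0},
    {"x": 0, "y": 0, "z": -10, "spin": 0},
    {"x": 0, "y": 0, "z": 0, "spin": 0},
    {"x": 0, "y": 0, "z": 0, "spin": 0},
  ],
)

```text
time: 16.35
position: [0.5993, -0.077, 0.1128]
tool_rot: [0.747, 0.665, -0.011, -0.001]
ft_force: [0.3, -0.1, -3.4]
grip_width: 0.054
```

Run:
```python
from h import *
need(.5955,-.075,.056,-.119)
o,p,_=wsnap('w12.png',[])
c=p['img'][60:290,170:330,::-1]; a=cv2.convertScaleAbs(c,alpha=1.6,beta=20);a=cv2.resize(a,None,fx=2.5,fy=2.5,interpolation=cv2.INTER_CUBIC)
p=snap('side','s12.png');q=snap('scene','c12.png')
b=np.vstack([cv2.resize(p['img'][140:270,200:330,::-1],(287,287),interpolation=cv2.INTER_CUBIC),cv2.resize(q['img'][110:240,160:290,::-1],(287,287),interpolation=cv2.INTER_CUBIC)])
cv2.imwrite('pics/m12.png',np.hstack([a[:574],b]))
```

```text
t 16.35 pos [ 0.5993 -0.077   0.1128] F [ 0.3 -0.1 -3.4] w 0.054 zaxis [-0.018 -0.012 -1.   ] q6 -0.17
need [ 2.3 -3.  56.8]
jaw yaw -0.116 ('spin', np.float64(0.003))
t 16.35 pos [ 0.5993 -0.077   0.1128] quat [ 0.747  0.665 -0.011 -0.001] w 0.054 F [ 0.3 -0.1 -3.4]
```

View pics/m12.png

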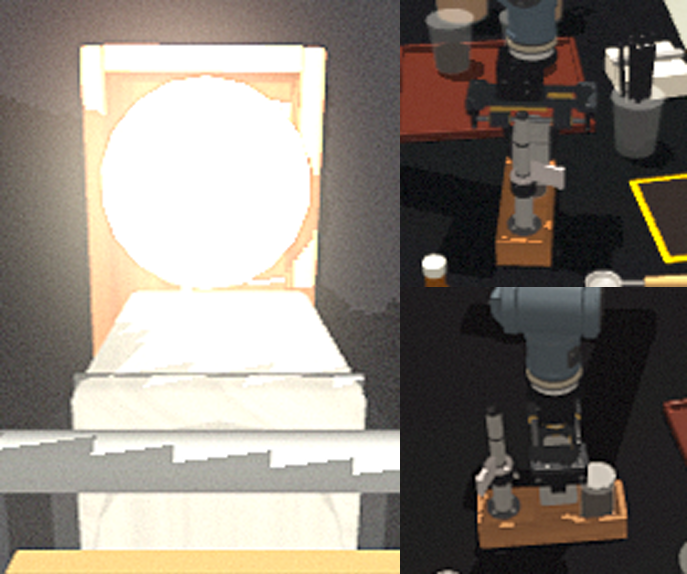

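Run:
```python
from h import *
import pickle
o,p,_=pickle.load(open('w12.pkl','rb'))
W=np.linalg.inv(p['mount'])
def pr(X):
    c=W[:3,:3]@np.array(X)+W[:3,3]; return p['cx']+p['fx']*c[0]/-c[2],p['cy']-p['fy']*c[1]/-c[2]
for s in [0,5,10,15,20]:
    zt=-.0364-s/1000   # top rel TCP: .005+.086-.0554=.0356 above
    a=pr([.027,-.027,zt]);b=pr([.027,.027,zt]); c=pr([.027,-.027,zt+.086]);d=pr([.027,.027,zt+.086]); print(s,np.round([a,b,c,d],1).tolist())
```

```text
0 [[200.5, 205.9], [308.9, 205.9], [222.4, 173.5], [288.8, 173.5]]
5 [[198.3, 209.1], [310.9, 209.1], [221.6, 174.7], [289.5, 174.7]]
10 [[196.0, 212.6], [313.1, 212.5], [220.7, 175.9], [290.3, 175.9]]
15 [[193.4, 216.3], [315.4, 216.2], [219.9, 177.2], [291.1, 177.2]]
20 [[190.7, 220.4], [317.9, 220.3], [218.9, 178.6], [291.9, 178.5]]
```

play_rows(
  commands=[
    {"x": 0, "y": 0, "z": -20, "spin": 0},
    {"x": 0, "y": 0, "z": -30, "spin": 0},
    {"x": 15, "y": -5, "z": -15, "spin": 0},
    {"x": 35, "y": -10, "z": 0, "spin": 0},
    {"x": 40, "y": -10, "z": 0, "spin": 0},
    {"x": 40, "y": -10, "z": 0, "spin": 0},
    {"x": 35, "y": -10, "z": 0, "spin": 0},
    {"x": 10, "y": 0, "z": 0, "spin": 0},
  ],
)

```text
time: 17.3
position: [0.5711, 0.1115, 0.1741]
tool_rot: [0.749, 0.662, -0.013, -0.006]
ft_force: [1.2, -0.8, -3.3]
grip_width: 0.0539
```

play_rows(
  commands=[
    {"x": 0, "y": 0, "z": 10, "spin": 0},
    {"x": 0, "y": 0, "z": 30, "spin": 0},
    {"x": 0, "y": 0, "z": 30, "spin": 0},
    {"x": 0, "y": 0, "z": 15, "spin": 0},
    {"x": 0, "y": 0, "z": 0, "spin": 0},
  ],
)

```text
time: 17.8
position: [0.568, 0.1112, 0.084]
tool_rot: [0.748, 0.664, -0.013, -0.005]
ft_force: [-0.3, -0.6, -2.4]
grip_width: 0.0535
```

Run:
```python
from h import *
need(.575,.1,.038,-.119)
p=snap('side','s13.png');q=snap('scene','c13.png')
a=cv2.resize(p['img'][130:260,200:330,::-1],None,fx=3,fy=3,interpolation=cv2.INTER_CUBIC)
b=cv2.resize(q['img'][110:240,180:310,::-1],None,fx=3,fy=3,interpolation=cv2.INTER_CUBIC)
cv2.imwrite('pics/m13.png',np.hstack([a,b]))
```

```text
t 17.8 pos [0.568  0.1112 0.084 ] F [-0.3 -0.6 -2.4] w 0.0535 zaxis [-0.027 -0.01  -1.   ] q6 0.13
need [-9.7  9.5 45.9]
jaw yaw -0.119 ('spin', np.float64(-0.0))
```

View pics/m13.png

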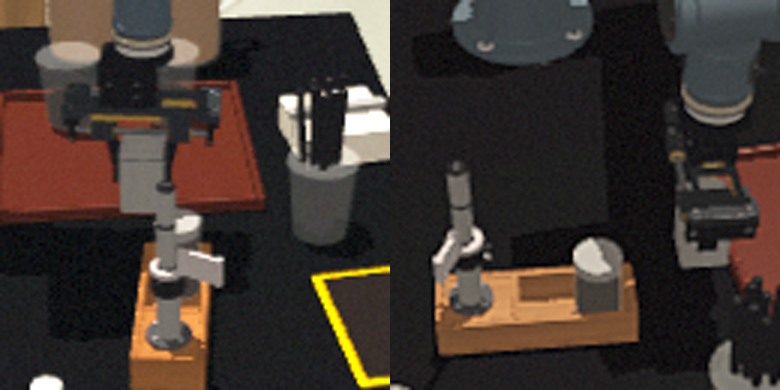

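play_rows(
  commands=[
    {"x": -5, "y": 0, "z": 15, "spin": 0},
    {"x": 0, "y": 0, "z": 15, "spin": 0},
    {"x": 0, "y": 0, "z": 8, "spin": 0},
    {"x": 0, "y": 0, "z": 0, "spin": 0},
  ],
)

```text
time: 18.3
position: [0.5732, 0.1039, 0.0515]
tool_rot: [0.749, 0.663, -0.008, -0.0]
ft_force: [0.0, -0.6, -1.9]
grip_width: 0.0539
```

play_rows(
  commands=[
    {"x": 0, "y": 0, "z": 3, "spin": 0},
    {"x": 0, "y": 0, "z": 3, "spin": 0},
    {"x": 0, "y": 0, "z": 0, "spin": 0},
  ],
)

```text
time: 18.6
position: [0.5752, 0.1036, 0.0474]
tool_rot: [0.749, 0.663, -0.006, 0.001]
ft_force: [0.5, -0.8, -3.1]
grip_width: 0.0541
```

play_rows(
  commands=[
    {"x": 0, "y": 0, "z": 5, "spin": 0},
    {"x": 0, "y": 0, "z": 3, "spin": 0},
    {"x": 0, "y": 0, "z": 0, "spin": 0},
  ],
)

```text
time: 18.9
position: [0.5757, 0.1038, 0.0396]
tool_rot: [0.749, 0.663, -0.005, 0.002]
ft_force: [-0.8, 0.8, -2.6]
grip_width: 0.0537
```

Run:
```python
from h import *
need(.575,.1,.038,-.119)
```

```text
t 18.9 pos [0.5757 0.1038 0.0396] F [-0.8  0.8 -2.6] w 0.0537 zaxis [-0.005 -0.01  -1.   ] q6 0.12
need [-3.8 -0.2  1.6]
jaw yaw -0.122 ('spin', np.float64(-0.003))
```

play_rows(
  commands=[
    {"x": 0, "y": 0, "z": 3, "spin": 0},
    {"x": 0, "y": 0, "z": 0, "spin": 0},
  ],
)

```text
time: 19.1
position: [0.5755, 0.1038, 0.0362]
tool_rot: [0.749, 0.663, -0.005, 0.002]
ft_force: [-0.1, 0.1, -3.9]
grip_width: 0.0539
```

play_rows(
  commands=[
    {"x": 0, "y": 0, "z": 2, "spin": 0},
    {"x": 0, "y": 0, "z": 0, "spin": 0},
  ],
)

```text
time: 19.3
position: [0.5762, 0.104, 0.0358]
tool_rot: [0.749, 0.663, -0.005, 0.002]
ft_force: [0.2, -0.4, -3.1]
grip_width: 0.0542
```

Run:
```python
from h import *
need(.575,.1,.038,-.119)
wsnap('w14.png',[])
p=snap('side','s14.png');q=snap('scene','c14.png')
a=cv2.resize(p['img'][130:260,200:330,::-1],None,fx=3,fy=3,interpolation=cv2.INTER_CUBIC)
b=cv2.resize(q['img'][110:240,180:310,::-1],None,fx=3,fy=3,interpolation=cv2.INTER_CUBIC)
cv2.imwrite('pics/m14.png',np.hstack([a,b]))
```

```text
t 19.3 pos [0.5762 0.104  0.0358] F [ 0.2 -0.4 -3.1] w 0.0542 zaxis [-0.004 -0.01  -1.   ] q6 0.13
need [-4.2 -0.7 -2.2]
jaw yaw -0.121 ('spin', np.float64(-0.002))
t 19.3 pos [0.5762 0.104  0.0358] quat [ 0.749  0.663 -0.005  0.002] w 0.0542 F [ 0.2 -0.4 -3.1]
```

View pics/m14.png

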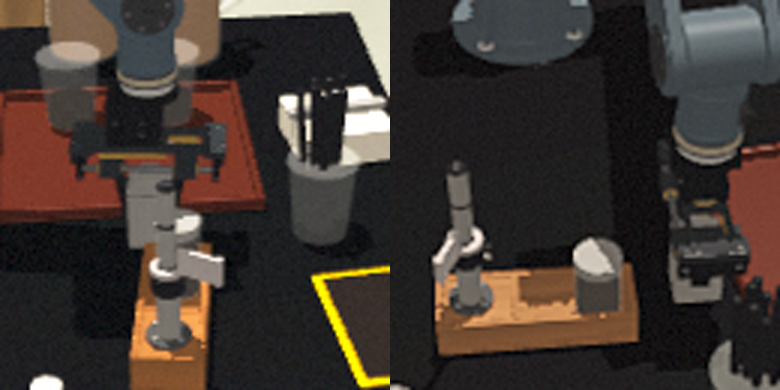

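View pics/w14.png

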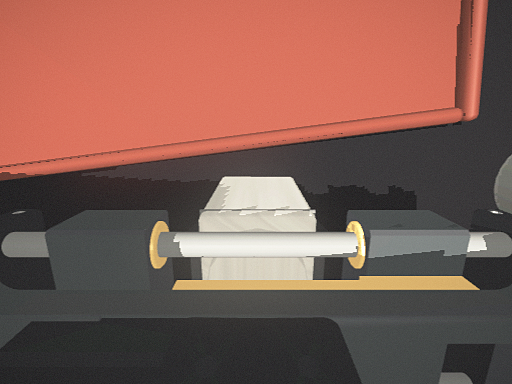

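play_rows(
  commands=[
    {"x": 0, "y": 0, "z": 4, "spin": 0},
    {"x": 0, "y": 0, "z": 0, "spin": 0},
  ],
)

```text
time: 19.65
position: [0.5765, 0.1044, 0.0355]
tool_rot: [0.749, 0.663, -0.004, 0.003]
ft_force: [0.7, 0.2, -3.2]
grip_width: 0.0538
```

play_rows(
  commands=[
    {"x": 0, "y": 0, "z": 4, "spin": 0},
    {"x": 0, "y": 0, "z": 0, "spin": 0},
  ],
)

```text
time: 19.85
position: [0.5774, 0.1044, 0.0344]
tool_rot: [0.749, 0.663, -0.003, 0.003]
ft_force: [-0.1, 0.1, -3.4]
grip_width: 0.0541
```

play_rows(
  commands=[
    {"x": 0, "y": 0, "z": 0, "spin": 0},
    {"x": 0, "y": 0, "z": 0, "spin": 0},
    {"x": 0, "y": 0, "z": 0, "spin": 0},
    {"x": 0, "y": 0, "z": 0, "spin": 0},
  ],
  grip=1,
)

```text
time: 20.25
position: [0.578, 0.1042, 0.0334]
tool_rot: [0.749, 0.663, -0.003, 0.004]
ft_force: [-0.6, -0.5, -0.4]
grip_width: 0.0784
```

Run:
```python
from h import *
need(.575,.1,.05,-.119)
wsnap('w15.png',[])
```

```text
t 20.25 pos [0.578  0.1042 0.0334] F [-0.6 -0.5 -0.4] w 0.0784 zaxis [ 0.   -0.01 -1.  ] q6 0.13
need [ -4.7  -2.4 -16.6]
jaw yaw -0.121 ('spin', np.float64(-0.002))
t 20.25 pos [0.578  0.1042 0.0334] quat [ 0.749  0.663 -0.003  0.004] w 0.0784 F [-0.6 -0.5 -0.4]
```

View pics/w15.png

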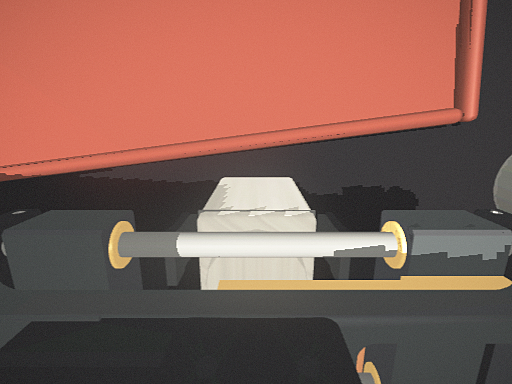

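play_rows(
  commands=[
    {"x": 0, "y": 0, "z": -9, "spin": 0},
    {"x": 0, "y": 0, "z": -8, "spin": 0},
    {"x": 0, "y": 0, "z": 0, "spin": 0},
  ],
)

```text
time: 20.6
position: [0.5778, 0.1044, 0.0513]
tool_rot: [0.749, 0.663, -0.003, 0.003]
ft_force: [0.3, -0.6, -0.3]
grip_width: 0.0866
```

Run:
```python
from h import *
need(.575,.1,.05,-.119)
```

```text
t 20.6 pos [0.5778 0.1044 0.0513] F [ 0.3 -0.6 -0.3] w 0.0866 zaxis [-0.001 -0.01  -1.   ] q6 0.12
need [-4.7 -2.3  1.3]
jaw yaw -0.121 ('spin', np.float64(-0.002))
```

Regrip, lift, and carry back.

play_rows(
  commands=[
    {"x": 0, "y": 0, "z": 0, "spin": 0},
    {"x": 0, "y": 0, "z": 0, "spin": 0},
    {"x": 0, "y": 0, "z": 0, "spin": 0},
    {"x": 0, "y": 0, "z": 0, "spin": 0},
    {"x": 0, "y": 0, "z": 0, "spin": 0},
  ],
  grip=0,
  newtons=25,
)

```text
time: 21.1
position: [0.578, 0.1044, 0.0519]
tool_rot: [0.749, 0.663, -0.003, 0.004]
ft_force: [0.3, 1.0, -0.4]
grip_width: 0.0549
```

play_rows(
  commands=[
    {"x": 0, "y": 0, "z": -15, "spin": 0},
    {"x": 0, "y": 0, "z": -30, "spin": 0},
    {"x": 0, "y": 0, "z": -30, "spin": 0},
    {"x": 0, "y": 0, "z": -30, "spin": 0},
    {"x": 0, "y": 0, "z": -20, "spin": 0},
    {"x": 0, "y": 0, "z": 0, "spin": 0},
  ],
)

```text
time: 21.7
position: [0.5734, 0.1056, 0.175]
tool_rot: [0.749, 0.663, -0.009, -0.001]
ft_force: [0.8, 0.9, -2.7]
grip_width: 0.0541
```

Run:
```python
from h import *
need(.5948,-.075,.17,-.119)
```

```text
t 21.7 pos [0.5734 0.1056 0.175 ] F [ 0.8  0.9 -2.7] w 0.0541 zaxis [-0.015 -0.009 -1.   ] q6 0.12
need [-176.6   43.2    6.4]
jaw yaw -0.122 ('spin', np.float64(-0.003))
```

play_rows(
  commands=[
    {"x": -15, "y": 5, "z": -2, "spin": 0},
    {"x": -30, "y": 8, "z": -2, "spin": 0},
    {"x": -35, "y": 8, "z": -2, "spin": 0},
    {"x": -35, "y": 8, "z": -2, "spin": 0},
    {"x": -30, "y": 7, "z": -2, "spin": 0},
    {"x": -15, "y": 3, "z": 0, "spin": 0},
    {"x": 0, "y": 0, "z": 0, "spin": 0},
  ],
)

```text
time: 22.4
position: [0.5873, -0.067, 0.1746]
tool_rot: [0.748, 0.664, -0.015, -0.008]
ft_force: [0.6, 0.2, -3.5]
grip_width: 0.0541
```

Run:
```python
from h import *
need(.5949,-.0744,.17,-.119)
```

```text
t 22.4 pos [ 0.5873 -0.067   0.1746] F [ 0.6  0.2 -3.5] w 0.0541 zaxis [-0.034 -0.008 -0.999] q6 -0.16
need [-6.4  8.6  4.4]
jaw yaw -0.12 ('spin', np.float64(-0.001))
```

play_rows(
  commands=[
    {"x": -5, "y": 7, "z": 0, "spin": 0},
    {"x": 0, "y": 0, "z": 15, "spin": 0},
    {"x": 0, "y": 0, "z": 25, "spin": 0},
    {"x": 0, "y": 0, "z": 18, "spin": 0},
    {"x": 0, "y": 0, "z": 0, "spin": 0},
    {"x": 0, "y": 0, "z": 0, "spin": 0},
  ],
)

```text
time: 23.0
position: [0.5926, -0.0686, 0.1126]
tool_rot: [0.746, 0.666, -0.015, -0.01]
ft_force: [0.4, -1.4, -2.0]
grip_width: 0.054
```

```bash
cat > gap.py <<'E'
from h import *
import sys
def gap(f):
    need(.5949,-.0744,.056,-.119)
    o,p,_=wsnap(f,[])
    c=p['img'][60:290,170:330,::-1]; a=cv2.convertScaleAbs(c,alpha=1.0,beta=0);a=cv2.resize(a,None,fx=2.6,fy=2.6,interpolation=cv2.INTER_CUBIC)
    # predicted: tin bottom corners (tool frame, offset 51.5) + caddy inner rim at z .045
    from scipy.spatial.transform import Rotation as R
    Rm=R.from_quat(o['tool_rot']).as_matrix()
    s=lambda uv:(int((uv[0]-170)*2.6),int((uv[1]-60)*2.6))
    org=np.array([.5934,-.0868]);yw=-.119;c_,s_=np.cos(yw),np.sin(yw)
    def cad(x,y,z): return np.array([org[0]+c_*x-s_*y,org[1]+s_*x+c_*y,z])
    for P in [[cad(-.032,-.019,.045),cad(-.032,.103,.045),cad(.032,.103,.045),cad(.032,-.019,.045)],[cad(-.04,-.111,.045),cad(-.04,.111,.045),cad(.04,.111,.045),cad(.04,-.111,.045)]]:
        for i in range(3): cv2.line(a,s(proj(p,P[i],o)),s(proj(p,P[i+1],o)),(0,255,0),1)
    cv2.imwrite('pics/z'+f,a)
gap(sys.argv[1])
E
python3 gap.py w16.png
```

```text
t 23.0 pos [ 0.5926 -0.0686  0.1126] F [ 0.4 -1.4 -2. ] w 0.054 zaxis [-0.036 -0.006 -0.999] q6 -0.17
need [-5.   4.9 56.5]
jaw yaw -0.114 ('spin', np.float64(0.005))
t 23.0 pos [ 0.5926 -0.0686  0.1126] quat [ 0.746  0.666 -0.015 -0.01 ] w 0.054 F [ 0.4 -1.4 -2. ]
```

View pics/zw16.png

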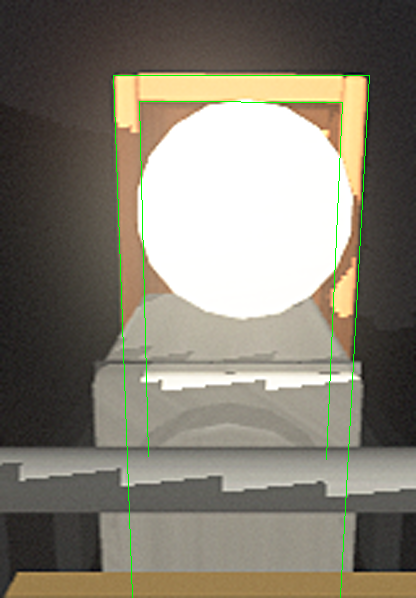

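play_rows(
  commands=[
    {"x": -4, "y": 3, "z": 0, "spin": 0.003},
    {"x": 0, "y": 0, "z": 0, "spin": 0},
    {"x": 0, "y": 0, "z": 0, "spin": 0},
  ],
)

```text
time: 23.35
position: [0.5969, -0.0721, 0.115]
tool_rot: [0.747, 0.665, -0.014, -0.009]
ft_force: [0.9, 0.0, -2.5]
grip_width: 0.0536
```

```bash
sed -i 's/need(.5949,-.0744,.056,-.119)/need(.5962,-.0724,.0575,-.119)/' gap.py; python3 gap.py w17.png
```

```text
t 23.35 pos [ 0.5969 -0.0721  0.115 ] F [ 0.9  0.  -2.5] w 0.0536 zaxis [-0.032 -0.006 -0.999] q6 -0.17
need [ 0.2  1.2 57.5]
jaw yaw -0.116 ('spin', np.float64(0.003))
t 23.35 pos [ 0.5969 -0.0721  0.115 ] quat [ 0.747  0.665 -0.014 -0.009] w 0.0536 F [ 0.9  0.  -2.5]
```

View pics/zw17.png

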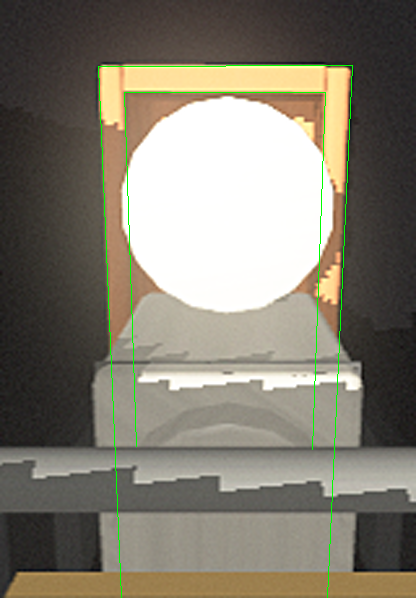

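play_rows(
  commands=[
    {"x": 0, "y": 0, "z": 8, "spin": 0},
    {"x": 0, "y": -1, "z": 10, "spin": 0},
    {"x": 0, "y": 0, "z": 10, "spin": 0},
    {"x": 0, "y": 0, "z": 0, "spin": 0},
  ],
)

```text
time: 23.8
position: [0.5949, -0.0722, 0.0853]
tool_rot: [0.747, 0.665, -0.013, -0.008]
ft_force: [-0.6, -0.0, -3.0]
grip_width: 0.0535
```

```bash
python3 gap.py w18.png
```

```text
t 23.8 pos [ 0.5949 -0.0722  0.0853] F [-0.6 -0.  -3. ] w 0.0535 zaxis [-0.031 -0.006 -1.   ] q6 -0.17
need [ 0.2  2.1 27.8]
jaw yaw -0.117 ('spin', np.float64(0.002))
t 23.8 pos [ 0.5949 -0.0722  0.0853] quat [ 0.747  0.665 -0.013 -0.008] w 0.0535 F [-0.6 -0.  -3. ]
```

View pics/zw18.png

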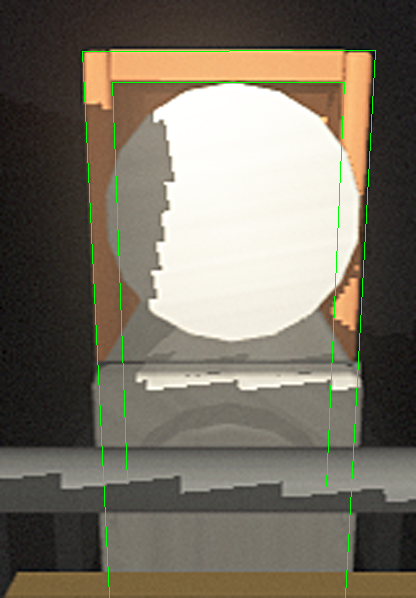

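play_rows(
  commands=[
    {"x": 0, "y": 1, "z": 8, "spin": 0},
    {"x": 0, "y": 0, "z": 10, "spin": 0},
    {"x": 0, "y": 0, "z": 7, "spin": 0},
    {"x": 0, "y": 0, "z": 2, "spin": 0},
    {"x": 0, "y": 0, "z": 0, "spin": 0},
  ],
)

```text
time: 24.35
position: [0.5966, -0.073, 0.0586]
tool_rot: [0.747, 0.665, -0.013, -0.007]
ft_force: [0.2, -0.1, -2.6]
grip_width: 0.0538
```

```bash
python3 gap.py w19.png
```

```text
t 24.35 pos [ 0.5966 -0.073   0.0586] F [ 0.2 -0.1 -2.6] w 0.0538 zaxis [-0.028 -0.007 -1.   ] q6 -0.17
need [ 0.5 -0.4  1.1]
jaw yaw -0.116 ('spin', np.float64(0.003))
t 24.35 pos [ 0.5966 -0.073   0.0586] quat [ 0.747  0.665 -0.013 -0.007] w 0.0538 F [ 0.2 -0.1 -2.6]
```

View pics/zw19.png

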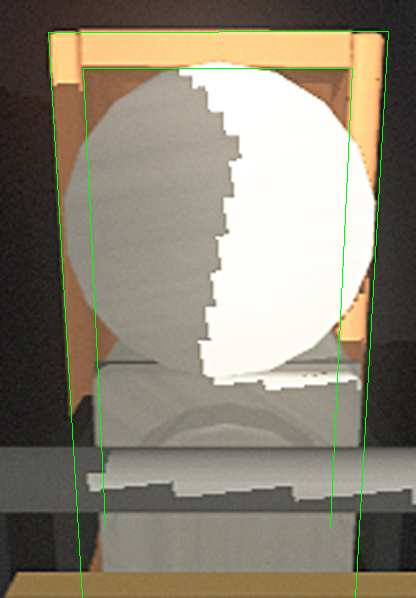

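Down 1–2 mm more, then release and rise.

play_rows(
  commands=[
    {"x": 0, "y": 0, "z": 2, "spin": 0},
    {"x": 0, "y": 0, "z": 0, "spin": 0},
  ],
)

```text
time: 24.6
position: [0.5969, -0.0731, 0.059]
tool_rot: [0.747, 0.665, -0.013, -0.006]
ft_force: [-0.6, 0.2, -2.0]
grip_width: 0.054
```

play_rows(
  commands=[
    {"x": 0, "y": 0, "z": 0, "spin": 0},
    {"x": 0, "y": 0, "z": 0, "spin": 0},
    {"x": 0, "y": 0, "z": 0, "spin": 0},
    {"x": 0, "y": 0, "z": 0, "spin": 0},
  ],
  grip=1,
)

```text
time: 25.0
position: [0.5977, -0.0734, 0.059]
tool_rot: [0.747, 0.665, -0.012, -0.006]
ft_force: [0.0, 0.1, 0.3]
grip_width: 0.0782
```

play_rows(
  commands=[
    {"x": 0, "y": 0, "z": -10, "spin": 0},
    {"x": 0, "y": 0, "z": -25, "spin": 0},
    {"x": 0, "y": 0, "z": -40, "spin": 0},
    {"x": 0, "y": 0, "z": -40, "spin": 0},
    {"x": 0, "y": 0, "z": -40, "spin": 0},
    {"x": 0, "y": 0, "z": -40, "spin": 0},
    {"x": 0, "y": 0, "z": -25, "spin": 0},
    {"x": 0, "y": 0, "z": 0, "spin": 0},
  ],
)

```text
time: 25.8
position: [0.6038, -0.0717, 0.2908]
tool_rot: [0.747, 0.665, -0.012, -0.005]
ft_force: [0.4, 0.4, -0.6]
grip_width: 0.0869
```

Run:
```python
from h import *
need(.5846,-.1613,.3,.5)
o,p,_=wsnap('w20.png',['jar','tin','mast_tube'])
p=snap('side','s20.png');q=snap('scene','c20.png')
a=cv2.resize(p['img'][150:270,210:340,::-1],None,fx=3,fy=3,interpolation=cv2.INTER_CUBIC)
b=cv2.resize(q['img'][130:250,170:300,::-1],None,fx=3,fy=3,interpolation=cv2.INTER_CUBIC)
cv2.imwrite('pics/m20.png',np.hstack([a,b]))
```

```text
t 25.8 pos [ 0.6038 -0.0717  0.2908] F [ 0.4  0.4 -0.6] w 0.0869 zaxis [-0.025 -0.008 -1.   ] q6 -0.17
need [-91.3  -8.9  -8. ]
jaw yaw -0.116 ('spin', np.float64(-0.616))
t 25.8 pos [ 0.6038 -0.0717  0.2908] quat [ 0.747  0.665 -0.012 -0.005] w 0.0869 F [ 0.4  0.4 -0.6]
jar 0.84 [255. 130.] 1283 [256. 130.] [40. 38.] 90.0
tin 0.71 [255. 170.] 1689 [255. 169.] [46. 40.] 90.0
mast_tube 0.88 [252. 269.] 447 [248.  267.5] [23. 20.] 90.0
```

View pics/m20.png

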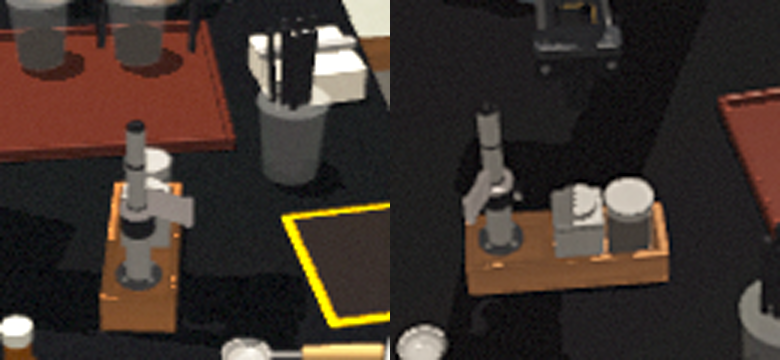

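View pics/w20.png

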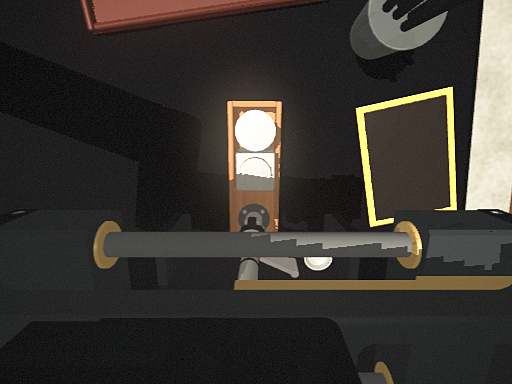

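Run:
```python
from h import *
out=[]
p=cams.camera('side');q=cams.camera('scene')
for im,b in [(p,(235,180,285,240)),(q,(180,155,230,215))]:
    c=cv2.resize(im['img'][b[1]:b[3],b[0]:b[2],::-1],None,fx=8,fy=8,interpolation=cv2.INTER_CUBIC)
    for z in [.14,.16,.18,.19,.20,.21,.22,.23,.24,.25,.26]:
        u=proj(im,[.5846,-.1613,z]); s=(int((u[0]-b[0]+.5)*8),int((u[1]-b[1]+.5)*8)); cv2.line(c,(s[0]-3,s[1]),(s[0]+3,s[1]),(0,0,255),1); cv2.putText(c,str(int(z*1000)),(s[0]+60,s[1]+4),0,.4,(0,255,255),1)
    out.append(c)
cv2.imwrite('pics/mast.png',np.hstack(out))
```

```text
(no output)
```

View pics/mast.png

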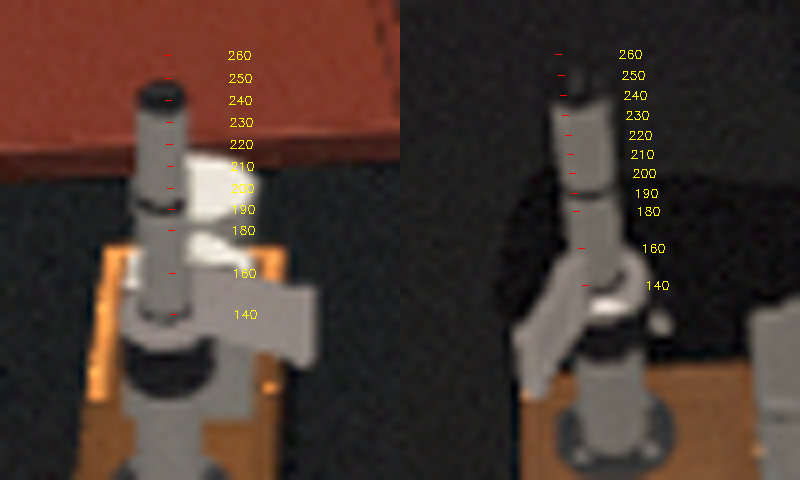

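play_rows(
  commands=[
    {"x": 0, "y": 0, "z": -10, "spin": -0.14},
    {"x": 0, "y": 0, "z": -10, "spin": -0.14},
    {"x": 0, "y": 0, "z": -5, "spin": -0.14},
    {"x": 0, "y": 0, "z": 0, "spin": -0.14},
    {"x": 0, "y": 0, "z": 0, "spin": -0.14},
    {"x": 0, "y": 0, "z": 0, "spin": -0.1},
    {"x": 0, "y": 0, "z": 0, "spin": 0},
  ],
)

```text
time: 26.9
position: [0.5993, -0.0704, 0.3016]
tool_rot: [0.415, 0.91, -0.01, -0.024]
ft_force: [0.5, -0.5, -0.5]
grip_width: 0.0873
```

Run:
```python
from h import *
need(.5846,-.1613,.3,.72)
```

```text
t 26.9 pos [ 0.5993 -0.0704  0.3016] F [ 0.5 -0.5 -0.5] w 0.0873 zaxis [-0.052  0.001 -0.999] q6 -1.01
need [-59.  -70.6   2.3]
jaw yaw 0.716 ('spin', np.float64(-0.004))
```

play_rows(
  commands=[
    {"x": -12, "y": -14, "z": -3, "spin": 0},
    {"x": -20, "y": -24, "z": -2, "spin": 0},
    {"x": -16, "y": -20, "z": -2, "spin": 0},
    {"x": -6, "y": -8, "z": 0, "spin": 0},
    {"x": 0, "y": 0, "z": 0, "spin": 0},
    {"x": 0, "y": 0, "z": 0, "spin": 0},
  ],
)

```text
time: 27.5
position: [0.5833, -0.1608, 0.3073]
tool_rot: [0.419, 0.908, -0.011, -0.026]
ft_force: [-0.2, -0.7, 0.1]
grip_width: 0.0872
```

Run:
```python
from h import *
need(.584,-.1605,.3,.72)
wsnap('w21.png',['mast_tube'])
```

```text
t 27.5 pos [ 0.5833 -0.1608  0.3073] F [-0.2 -0.7  0.1] w 0.0872 zaxis [-0.057  0.001 -0.998] q6 -1.14
need [-0.5  1.   7.3]
jaw yaw 0.707 ('spin', np.float64(-0.013))
t 27.5 pos [ 0.5833 -0.1608  0.3073] quat [ 0.419  0.908 -0.011 -0.026] w 0.0872 F [-0.2 -0.7  0.1]
mast_tube 0.73 [263. 189.] 610 [262. 190.] [36. 20.] 90.0
```

View pics/w21.png

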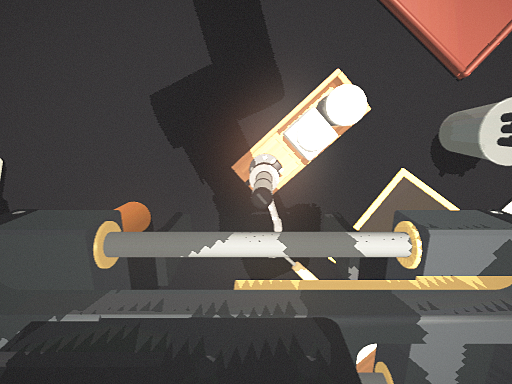

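Run:
```python
from h import *
import pickle
o,p,_=pickle.load(open('w21.pkl','rb'))
b=(225,140,305,240)
c=cv2.resize(p['img'][b[1]:b[3],b[0]:b[2],::-1],None,fx=6,fy=6,interpolation=cv2.INTER_CUBIC)
for ax,col in [((.5846,-.1613),(0,0,255)),((.582,-.157),(255,0,0))]:
    for z in [.05,.106,.14,.195,.2455]:
        u=proj(p,[ax[0],ax[1],z],o); s=(int((u[0]-b[0]+.5)*6),int((u[1]-b[1]+.5)*6)); cv2.circle(c,s,3,col,-1)
cv2.imwrite('pics/w21z.png',c)
```

```text
(no output)
```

View pics/w21z.png

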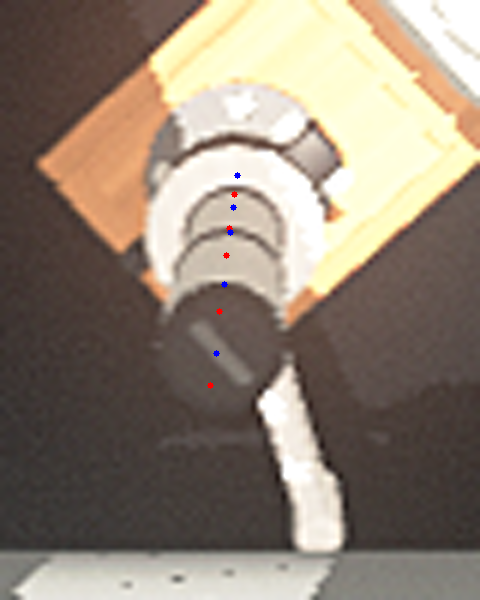

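Run:
```python
from h import *
import pickle
o,p,_=pickle.load(open('w21.pkl','rb'))
P=lambda a,b:(225+a/6-.5,140+b/6-.5)
print(atz(p,P(223,350),.2455,o),atz(p,P(237,227),.14,o),atz(p,P(240,162+10),.05,o))
for z in (.235,.24,.245,.25,.255): print(z,atz(p,P(223,350),z,o))
# blade tip (z ~.166 top) end at (318,545)
t=atz(p,P(318,540),.166,o); m=np.array([.583,-.157]);d=t[:2]-m; print(t,np.linalg.norm(d),np.arctan2(d[1],d[0])+1.69)
```

```text
[ 0.58244334 -0.15597623  0.2455    ] [ 0.58226222 -0.15524114  0.14      ] [ 0.58185779 -0.15578072  0.05      ]
0.235 [ 0.58394131 -0.1581199   0.235     ]
0.24 [ 0.58322799 -0.1570991   0.24      ]
0.245 [ 0.58251467 -0.15607831  0.245     ]
0.25 [ 0.58180135 -0.15505751  0.25      ]
0.255 [ 0.58108803 -0.15403672  0.255     ]
[ 0.6342318  -0.18967006  0.166     ] 0.06076207832546194 1.1223265460100555
```

play_rows(
  commands=[
    {"x": 4, "y": 2, "z": 8, "spin": -0.01},
    {"x": 0, "y": 0, "z": 15, "spin": 0},
    {"x": 0, "y": 0, "z": 15, "spin": 0},
    {"x": 0, "y": 0, "z": 5, "spin": 0},
    {"x": 0, "y": 0, "z": 0, "spin": 0},
  ],
)

```text
time: 28.1
position: [0.5798, -0.1495, 0.2619]
tool_rot: [0.41, 0.912, -0.01, -0.027]
ft_force: [-0.1, 0.5, 0.8]
grip_width: 0.0871
```

Run:
```python
from h import *
need(.5823,-.1557,.2045,.72)
o,p,_=wsnap('w22.png',['mast_tube'])
```

```text
t 28.1 pos [ 0.5798 -0.1495  0.2619] F [-0.1  0.5  0.8] w 0.0871 zaxis [-0.057  0.003 -0.998] q6 -1.15
need [-8.6  0.1 57.2]
jaw yaw 0.726 ('spin', np.float64(0.006))
t 28.1 pos [ 0.5798 -0.1495  0.2619] quat [ 0.41   0.912 -0.01  -0.027] w 0.0871 F [-0.1  0.5  0.8]
mast_tube 0.87 [257. 213.] 982 [254.5 209.5] [43. 27.] 90.0
mast_tube 0.27 [312. 143.] 2025 [312.2 143.1] [46.2 45.7] 50.2
```

View pics/w22.png

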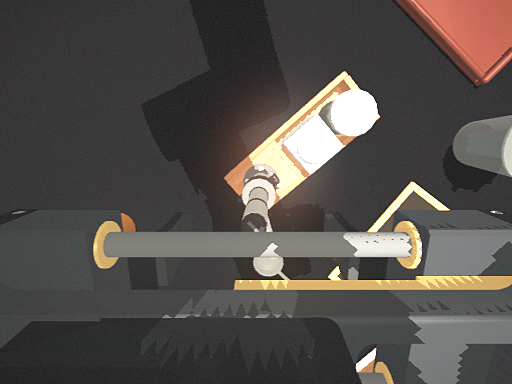

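play_rows(
  commands=[
    {"x": -7, "y": 0, "z": 10, "spin": 0},
    {"x": 0, "y": 0, "z": 18, "spin": 0},
    {"x": 0, "y": 0, "z": 15, "spin": 0},
    {"x": 0, "y": 0, "z": 6, "spin": 0},
    {"x": 0, "y": 0, "z": 0, "spin": 0},
  ],
)

```text
time: 28.7
position: [0.586, -0.1576, 0.2137]
tool_rot: [0.41, 0.912, -0.011, -0.021]
ft_force: [0.7, 0.1, -0.0]
grip_width: 0.0873
```

Run:
```python
from h import *
need(.5823,-.1557,.2045,.72)
o,p,_=wsnap('w23.png',['mast_tube'])
```

```text
t 28.7 pos [ 0.586  -0.1576  0.2137] F [ 0.7  0.1 -0. ] w 0.0873 zaxis [-0.048 -0.002 -0.999] q6 -1.15
need [ 3.6 -1.2  9.4]
jaw yaw 0.726 ('spin', np.float64(0.006))
t 28.7 pos [ 0.586  -0.1576  0.2137] quat [ 0.41   0.912 -0.011 -0.021] w 0.0873 F [ 0.7  0.1 -0. ]
mast_tube 0.67 [255. 212.] 1177 [251.5 209. ] [44. 33.] 90.0
mast_tube 0.31 [321. 134.] 2940 [319.5 134.5] [55.  56.6] 51.0
```

View pics/w23.png

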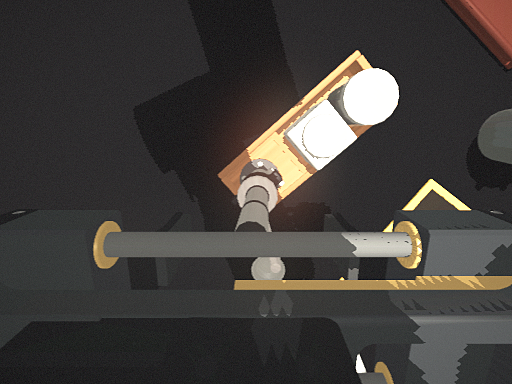

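play_rows(
  commands=[
    {"x": 3, "y": -1, "z": 7, "spin": 0},
    {"x": 0, "y": 0, "z": 2, "spin": 0},
    {"x": 0, "y": 0, "z": 0, "spin": 0},
  ],
)

```text
time: 29.1
position: [0.5843, -0.1566, 0.207]
tool_rot: [0.41, 0.912, -0.011, -0.019]
ft_force: [1.0, -0.3, 0.4]
grip_width: 0.0872
```

play_rows(
  commands=[
    {"x": 0, "y": 0, "z": 0, "spin": 0},
    {"x": 0, "y": 0, "z": 0, "spin": 0},
    {"x": 0, "y": 0, "z": 0, "spin": 0},
    {"x": 0, "y": 0, "z": 0, "spin": 0},
    {"x": 0, "y": 0, "z": 0, "spin": 0},
    {"x": 0, "y": 0, "z": 0, "spin": 0},
    {"x": 0, "y": 0, "z": 0, "spin": 0},
  ],
  grip=0,
  newtons=20,
)

```text
time: 29.8
position: [0.5849, -0.1567, 0.208]
tool_rot: [0.41, 0.912, -0.011, -0.018]
ft_force: [-0.2, 0.5, -0.7]
grip_width: 0.039
```

Run:
```python
from h import *
need(.5823,-.1557,.2045,.72)
o,p,_=wsnap('w24.png',['mast_tube'])
print(o['moment'])
```

```text
t 29.8 pos [ 0.5849 -0.1567  0.208 ] F [-0.2  0.5 -0.7] w 0.039 zaxis [-0.041 -0.005 -0.999] q6 -1.15
need [ 2.4 -1.1  3.6]
jaw yaw 0.726 ('spin', np.float64(0.006))
t 29.8 pos [ 0.5849 -0.1567  0.208 ] quat [ 0.41   0.912 -0.011 -0.018] w 0.039 F [-0.2  0.5 -0.7]
mast_tube 0.91 [254. 215.] 1204 [253.2 225.5] [30.7 74.5] 10.1
[-0.00613308 -0.05095924  0.05743486]
```

View pics/w24.png

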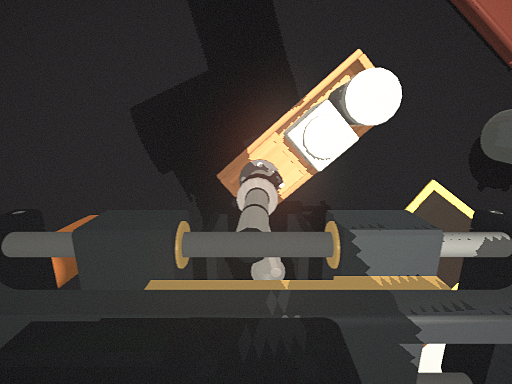

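play_rows(
  commands=[
    {"x": 2, "y": -1, "z": 3, "spin": 0},
    {"x": 0, "y": 0, "z": 0, "spin": 0},
    {"x": 0, "y": 0, "z": 0, "spin": 0},
    {"x": 0, "y": 0, "z": 0, "spin": 0},
    {"x": 0, "y": 0, "z": 0, "spin": 0},
    {"x": 0, "y": 0, "z": 0, "spin": 0},
  ],
)

```text
time: 30.5
position: [0.5814, -0.1573, 0.205]
tool_rot: [0.41, 0.912, -0.012, -0.018]
ft_force: [-1.5, -1.7, 0.0]
grip_width: 0.0196
```

play_rows(
  commands=[
    {"x": 0, "y": 0, "z": 0, "spin": 0},
    {"x": 0, "y": 0, "z": 0, "spin": 0},
    {"x": 0, "y": 0, "z": 0, "spin": 0},
  ],
  newtons=60,
)

```text
time: 30.8
position: [0.5814, -0.1573, 0.205]
tool_rot: [0.41, 0.912, -0.012, -0.018]
ft_force: [-1.2, -1.1, 1.4]
grip_width: 0.0189
```

Run:
```python
from h import *
need(.5823,-.1557,.2045,.72)
o,p,_=wsnap('w25.png',[])
print(o['moment'])
p=snap('side','s25.png');q=snap('scene','c25.png')
a=cv2.resize(p['img'][170:240,220:300,::-1],None,fx=5,fy=5,interpolation=cv2.INTER_CUBIC)
b=cv2.resize(q['img'][145:215,165:245,::-1],None,fx=5,fy=5,interpolation=cv2.INTER_CUBIC)
cv2.imwrite('pics/m25.png',np.hstack([a,b]))
```

```text
t 30.8 pos [ 0.5814 -0.1573  0.205 ] F [-1.2 -1.1  1.4] w 0.0189 zaxis [-0.043 -0.007 -0.999] q6 -1.15
need [0.6 1.8 0.4]
jaw yaw 0.725 ('spin', np.float64(0.005))
t 30.8 pos [ 0.5814 -0.1573  0.205 ] quat [ 0.41   0.912 -0.012 -0.018] w 0.0189 F [-1.2 -1.1  1.4]
[ 0.06364629 -0.14603014  0.0245079 ]
```

View pics/m25.png

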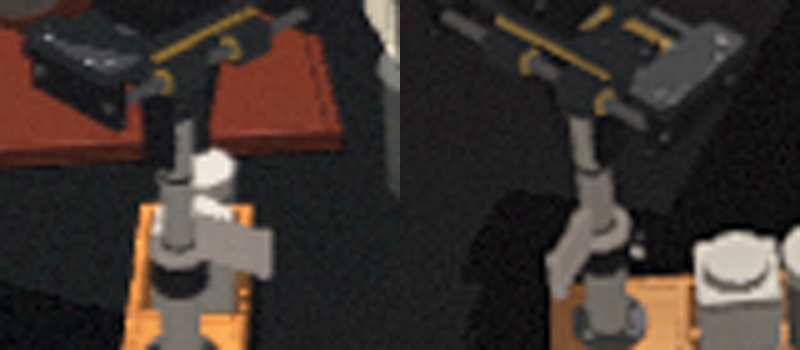

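View pics/w25.png

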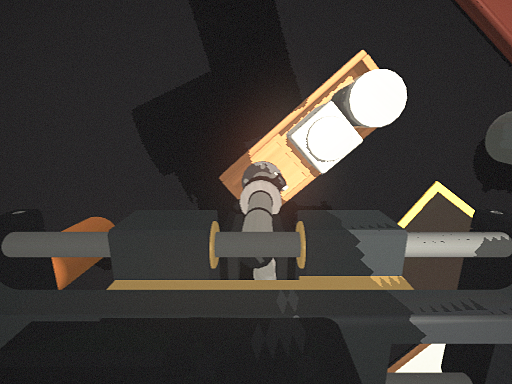

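```bash
cat > mk.py <<'E'
from h import *
import pickle
def mk(f,out):
    o,p,_=pickle.load(open(f,'rb'))
    b=(225,165,305,265)
    c=cv2.resize(cv2.convertScaleAbs(p['img'][b[1]:b[3],b[0]:b[2],::-1],alpha=1.3),None,fx=6,fy=6,interpolation=cv2.INTER_CUBIC)
    W=np.linalg.inv(p['mount'])
    for d in range(0,24,3):
        X=np.array([.010,0,d/1000]); k=W[:3,:3]@X+W[:3,3]; u=(p['cx']+p['fx']*k[0]/-k[2],p['cy']-p['fy']*k[1]/-k[2])
        s=(int((u[0]-b[0]+.5)*6),int((u[1]-b[1]+.5)*6)); cv2.circle(c,s,2,(0,0,255),-1); cv2.putText(c,str(d),(s[0]+100,s[1]+4),0,.4,(0,255,255),1)
    # ring top ring circle at z=.14 front point
    cv2.imwrite('pics/'+out,c)
if __name__=='__main__':
    import sys; mk(sys.argv[1],sys.argv[2])
E
python3 mk.py w25.pkl mk25.png
```

```text
(no output)
```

View pics/mk25.png

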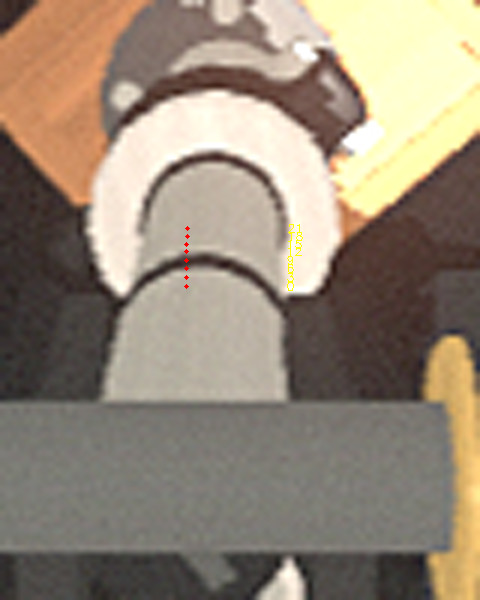

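Run:
```python
from h import *
import pickle
rows=[]
for n in ['21','22','23','25']:
    o,p,_=pickle.load(open(f'w{n}.pkl','rb'))
    b=(235,170,285,230) if n!='21' else (240,160,290,220)
    c=cv2.resize(cv2.convertScaleAbs(p['img'][b[1]:b[3],b[0]:b[2],::-1],alpha=1.3),None,fx=8,fy=8,interpolation=cv2.INTER_CUBIC)
    rows.append(c[:480,:400]);
cv2.imwrite('pics/mk4.png',np.hstack(rows[2:]));cv2.imwrite('pics/mk3.png',np.hstack(rows[:2]))
```

```text
(no output)
```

View pics/mk4.png

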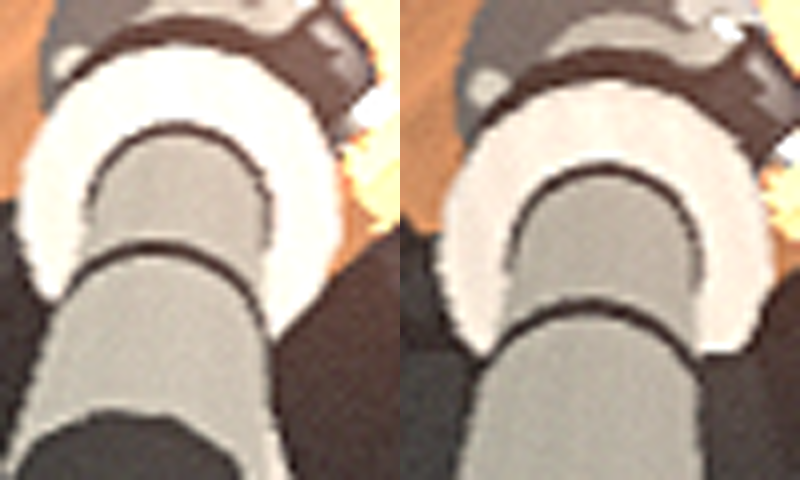

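View pics/mk3.png

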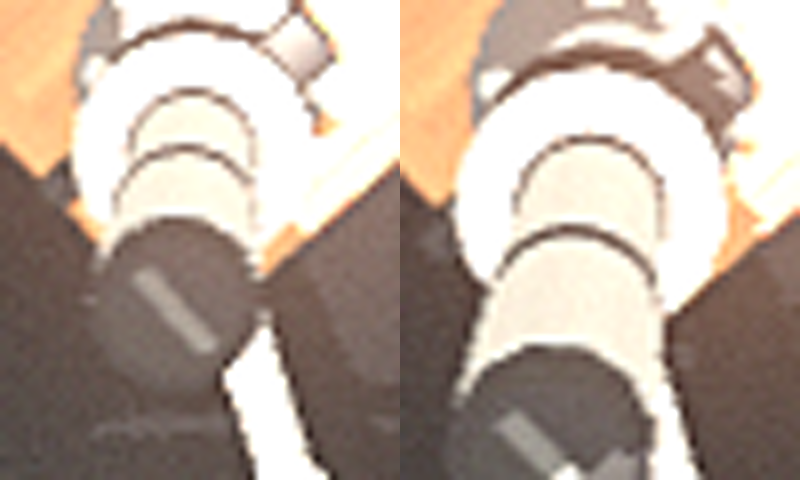

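```bash
cat > fit.py <<'E'
from h import *
import pickle
from scipy.optimize import least_squares
from scipy.spatial.transform import Rotation as R
def load(n): return pickle.load(open(f'w{n}.pkl','rb'))
T=np.linspace(0,2*np.pi,180)
def arc(p,o,x,y,z,r):
    U=np.array([proj(p,[x+r*np.cos(t),y+r*np.sin(t),z],o) for t in T]); return U[:,1].min()
def cenc(p,o,x,y,z): return proj(p,[x,y,z],o)[0]
D={'21':((240,160),182,217,146,92,32),'22':((235,170),148,345,225,139,65),'23':((235,170),125,412,243,128,45),'25':((235,170),None,None,299,168,82)}
colz={'21':192,'22':190,'23':180,'25':204}
def res(n,v,h,full=False):
    b,cx,cap,mk,bs,ro=D[n]; o,p,_=load(n); f=lambda y:b[1]+y/8-.5
    x,y=v; r=[arc(p,o,x,y,.14,.010)-f(bs),arc(p,o,x,y,.14,.019)-f(ro),arc(p,o,x,y,h,.010)-f(mk)]
    r.append(cenc(p,o,x,y,.14)-(b[0]+colz[n]/8-.5))
    if cap: r.append(arc(p,o,x,y,h+.05,.010)-f(cap)); 
    return r
if __name__=='__main__':
    for n in D:
        s=least_squares(lambda v:res(n,v[:2]*.1,v[2]*.1),[5.82,-1.56,1.95]); print(n,s.x*.1,np.round(s.fun,2))
    # joint h over 21-23
    s=least_squares(lambda v:sum([res(n,v[1+2*i:3+2*i]*.1,v[0]*.1) for i,n in enumerate(['21','22','23'])],[]),[1.95]+[5.82,-1.56]*3); print(s.x*.1,np.round(s.fun,2))
E
python3 fit.py
```

```text
21 [ 0.58287992 -0.15693032  0.19095759] [-0.17  0.22 -0.25 -0.    0.17]
22 [ 0.58273743 -0.15679401  0.19007045] [-0.53  0.68 -0.62 -0.    0.39]
23 [ 0.583034   -0.15689411  0.18918389] [-0.18  0.52 -1.07 -0.    0.6 ]
25 [ 0.58265343 -0.15681902  0.19156646] [-0.39  0.39 -0.    0.  ]
[ 0.18962594  0.58298231 -0.15704784  0.58279089 -0.15685314  0.58297052
 -0.15682407] [-0.05  0.34 -0.31  0.    0.04 -0.46  0.75 -0.65  0.    0.32 -0.28  0.41
 -1.04 -0.    0.71]
```

```bash
sed -i 's/h+.05,.010/h+.045,.010/' fit.py; python3 fit.py
```

```text
21 [ 0.58283808 -0.1568807   0.19465823] [-0.22  0.17  0.27  0.   -0.19]
22 [ 0.58265745 -0.15670128  0.19401725] [-0.64  0.57  0.28  0.   -0.19]
23 [ 0.58291073 -0.15675114  0.19353427] [-0.38  0.31  0.2   0.   -0.12]
25 [ 0.58265343 -0.15681902  0.19156646] [-0.39  0.39 -0.    0.  ]
[ 0.19379283  0.58290472 -0.15695719  0.58268446 -0.15673117  0.58287362
 -0.15671016] [-0.14  0.25  0.23  0.   -0.27 -0.6   0.6   0.26  0.   -0.22 -0.44  0.25
  0.22  0.   -0.06]
```

Run:
```python
from h import *
need(.5817,-.1571,.1515,.72)
```

```text
t 30.95 pos [ 0.5814 -0.1573  0.205 ] F [-2.8 -1.6  1.3] w 0.019 zaxis [-0.043 -0.007 -0.999] q6 -1.15
need [-1.3  2.3 53.4]
jaw yaw 0.725 ('spin', np.float64(0.005))
```

play_rows(
  commands=[
    {"x": 0, "y": 0, "z": 8, "spin": 0},
    {"x": 0, "y": 0, "z": 10, "spin": 0},
    {"x": 0, "y": 0, "z": 10, "spin": 0},
    {"x": 0, "y": 0, "z": 0, "spin": 0},
  ],
)

```text
time: 31.35
position: [0.5815, -0.1573, 0.178]
tool_rot: [0.41, 0.912, -0.012, -0.016]
ft_force: [-1.1, -0.3, 3.6]
grip_width: 0.0189
```

Run:
```python
from h import *
need(.5817,-.1571,.1515,.72)
print(robot.get_obs()['moment'])
```

```text
t 31.35 pos [ 0.5815 -0.1573  0.178 ] F [-1.1 -0.3  3.6] w 0.0189 zaxis [-0.038 -0.008 -0.999] q6 -1.15
need [-0.5  1.2 26.4]
jaw yaw 0.725 ('spin', np.float64(0.005))
[ 0.03669982  0.0358716  -0.02290811]
```

play_rows(
  commands=[
    {"x": 0, "y": 0, "z": 8, "spin": 0},
    {"x": 0, "y": 0, "z": 8, "spin": 0},
    {"x": 0, "y": 0, "z": 5, "spin": 0},
    {"x": 0, "y": 0, "z": 0, "spin": 0},
  ],
)

```text
time: 31.75
position: [0.5815, -0.1573, 0.1602]
tool_rot: [0.41, 0.912, -0.011, -0.014]
ft_force: [-2.4, -1.6, 5.4]
grip_width: 0.019
```

Run:
```python
from h import *
need(.5817,-.1571,.1515,.72)
o,p,_=wsnap('w26.png',[])
print(o['moment'])
c=cv2.resize(cv2.convertScaleAbs(p['img'][160:300,200:320,::-1],alpha=1.3),None,fx=4,fy=4,interpolation=cv2.INTER_CUBIC); cv2.imwrite('pics/w26z.png',c)
```

```text
t 31.75 pos [ 0.5815 -0.1573  0.1602] F [-2.4 -1.6  5.4] w 0.019 zaxis [-0.036 -0.009 -0.999] q6 -1.15
need [-0.1  0.6  8.7]
jaw yaw 0.726 ('spin', np.float64(0.006))
t 31.75 pos [ 0.5815 -0.1573  0.1602] quat [ 0.41   0.912 -0.011 -0.014] w 0.019 F [-2.4 -1.6  5.4]
[0.09163138 0.20867458 0.03043955]
```

View pics/w26z.png

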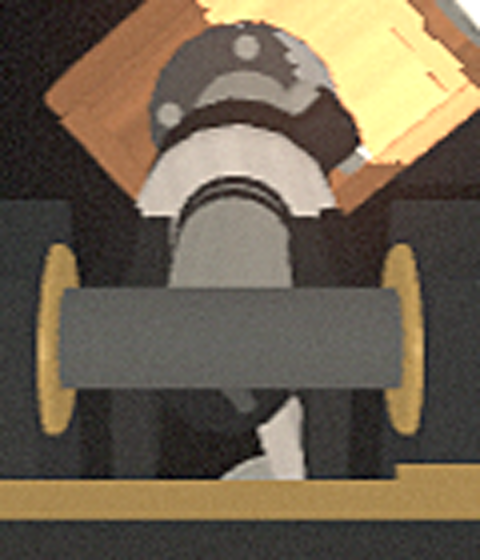

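Run:
```python
from h import *
import pickle
o,p,_=pickle.load(open('w26.pkl','rb'))
b=(240,185,280,225)
g=p['img'][b[1]:b[3],b[0]:b[2],::-1]
c=cv2.resize(cv2.convertScaleAbs(g,alpha=1.5),None,fx=14,fy=14,interpolation=cv2.INTER_NEAREST); cv2.imwrite('pics/w26zz.png',c)
gr=p['img'].mean(2)
for col in range(252,266,2): print(col,gr[196:216,col].astype(int))
import fit
for z in (.14,.145,.15,.155):print(z,fit.arc(p,o,.5827,-.1568,z,.010), fit.arc(p,o,.5827,-.1568,z,.019))
```

```text
252 [151 149 149 149 151 148 150 150 162  75  33  77  61  25  72 113 114 108
 111 109]
254 [156 152 155 154 150 147 151 156  94  29  54  78  34  49 116 109 108 106
 104 107]
256 [152 157 153 153 155 153 157 172  54  31  90  60  25  72 111 108 108 109
 106 106]
258 [155 154 155 155 156 158 157 172  41  30 106  36  31  96 117 110 110 109
 111 106]
260 [150 150 150 149 153 152 155 167  49  32 106  60  31  65 118 108 107 109
 105 111]
262 [151 148 148 149 150 144 150 161  94  37  55  89  39  47 118 111 111 109
 110 111]
264 [149 150 150 152 149 149 148 153 165  46  30  93  78  35  59 122 111 113
 115 110]
0.14 203.92692317063234 191.8163327787401
0.145 205.94025630871474 193.53203670024124
0.15 208.06171977056613 195.34095045831222
0.155 210.30026498630772 197.2508819244004
```

View pics/w26zz.png

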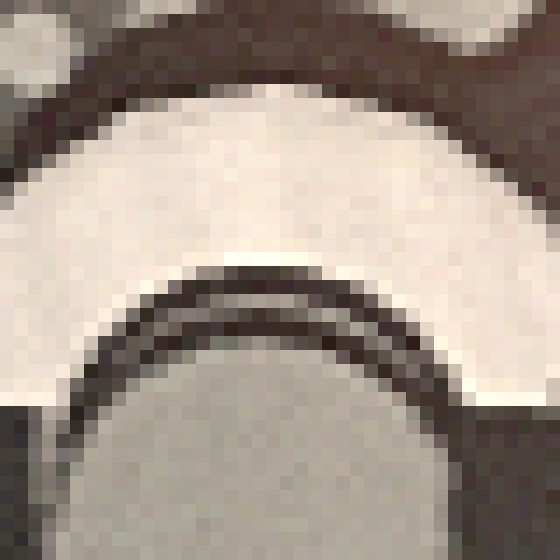

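play_rows(
  commands=[
    {"x": 0, "y": 0, "z": 6, "spin": 0},
    {"x": 0, "y": 0, "z": 4, "spin": 0},
    {"x": 0, "y": 0, "z": 0, "spin": 0},
  ],
)

```text
time: 32.1
position: [0.5815, -0.1574, 0.1541]
tool_rot: [0.41, 0.912, -0.012, -0.014]
ft_force: [-2.8, -0.9, 6.8]
grip_width: 0.0185
```

```bash
cat > st.py <<'E'
from h import *
import sys
need(.5817,-.1571,.1517,.72)
n=sys.argv[1]
o,p,_=wsnap(n+'.png',[])
print('M',o['moment'].round(3))
b=(235,180,285,230)
g=p['img'][b[1]:b[3],b[0]:b[2],::-1]
cv2.imwrite('pics/'+n+'zz.png',cv2.resize(cv2.convertScaleAbs(g,alpha=1.5),None,fx=10,fy=10,interpolation=cv2.INTER_NEAREST))
E
python3 st.py w27
```

```text
t 32.1 pos [ 0.5815 -0.1574  0.1541] F [-2.8 -0.9  6.8] w 0.0185 zaxis [-0.034 -0.01  -0.999] q6 -1.15
need [0.  0.4 2.4]
jaw yaw 0.726 ('spin', np.float64(0.006))
t 32.1 pos [ 0.5815 -0.1574  0.1541] quat [ 0.41   0.912 -0.012 -0.014] w 0.0185 F [-2.8 -0.9  6.8]
M [ 0.166  0.307 -0.017]
```

View pics/w27zz.png

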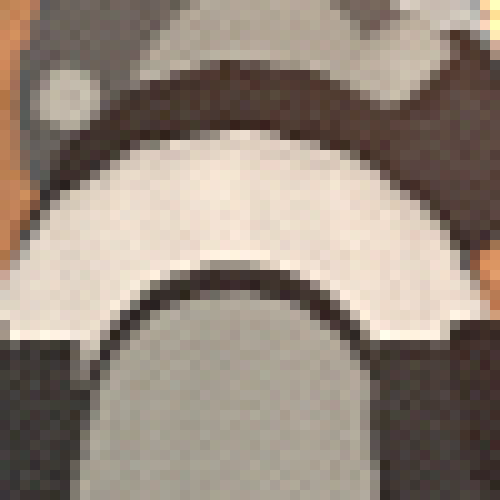

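```bash
cat > fit2.py <<'E'
from h import *
import pickle, fit
from scipy.optimize import least_squares
arc=fit.arc; D=fit.D; load=fit.load
# bore dark outer edge values
bore={'21':88,'22':134,'23':122,'25':162}
def res(n,v,h,rb,zr):
    b,cx,cap,mk,bs,ro=D[n]; o,p,_=load(n); f=lambda y:b[1]+y/8-.5
    x,y=v; r=[arc(p,o,x,y,.14,rb)-f(bore[n]),arc(p,o,x,y,zr,.019)-f(ro),arc(p,o,x,y,h,.010)-f(mk)]
    r.append(fit.cenc(p,o,x,y,.14)-(b[0]+fit.colz[n]/8-.5))
    if cap: r.append(arc(p,o,x,y,h+.045,.010)-f(cap))
    return r
for rb in (.0105,.011,.0115):
    for n in D:
        s=least_squares(lambda v:res(n,v[:2]*.1,v[2]*.1,rb,.132),[5.82,-1.56,1.95]); print(rb,n,(s.x*.1).round(4),np.round(s.fun,2))
E
python3 fit2.py
python3 - <<'E'
import sys; sys.path.insert(0,'.')
from h import *
import pickle
o,p,_=pickle.load(open('w25.pkl','rb'))
b=(238,170,282,225)
cv2.imwrite('pics/w25zz.png',cv2.resize(cv2.convertScaleAbs(p['img'][b[1]:b[3],b[0]:b[2],::-1],alpha=1.1),None,fx=10,fy=10,interpolation=cv2.INTER_NEAREST))
E
```

```text
0.0105 21 [ 0.5831 -0.1572  0.1926] [ 0.19 -0.25  0.31  0.   -0.22]
0.0105 22 [ 0.583  -0.1571  0.192 ] [ 0.04 -0.12  0.36  0.   -0.24]
0.0105 23 [ 0.5833 -0.1572  0.1919] [ 0.42 -0.53  0.33 -0.   -0.2 ]
0.0105 25 [ 0.5831 -0.1573  0.1893] [ 0.55 -0.56 -0.   -0.  ]
0.011 21 [ 0.5833 -0.1574  0.1913] [-0.01 -0.05  0.33  0.   -0.24]
0.011 22 [ 0.5832 -0.1573  0.1912] [-0.19  0.1   0.39  0.   -0.26]
0.011 23 [ 0.5834 -0.1573  0.1911] [ 0.15 -0.27  0.39  0.   -0.23]
0.011 25 [ 0.5833 -0.1575  0.1885] [ 0.28 -0.28 -0.   -0.  ]
0.0115 21 [ 0.5834 -0.1575  0.19  ] [-0.21  0.14  0.36  0.   -0.25]
0.0115 22 [ 0.5834 -0.1575  0.1903] [-0.41  0.32  0.43  0.   -0.29]
0.0115 23 [ 0.5836 -0.1575  0.1903] [-0.12 -0.01  0.44  0.   -0.27]
0.0115 25 [ 0.5834 -0.1577  0.1876] [ 0.01 -0.01  0.   -0.  ]
```

View pics/w25zz.png

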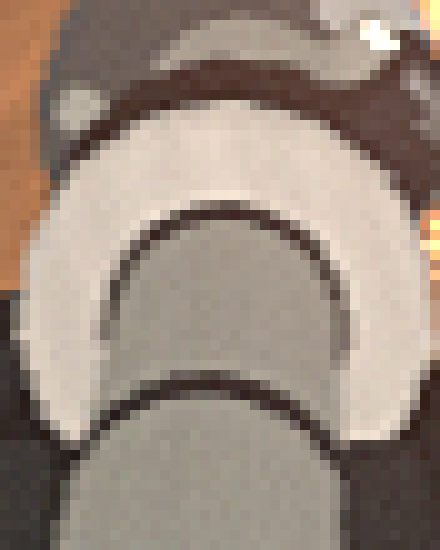

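Run:
```python
from h import *
print(robot.get_obs()['position'],robot.get_obs()['time'])
p=cams.camera('side');q=cams.camera('scene')
a=cv2.resize(p['img'][195:235,235:275,::-1],None,fx=10,fy=10,interpolation=cv2.INTER_NEAREST)
b=cv2.resize(q['img'][170:210,185:225,::-1],None,fx=10,fy=10,interpolation=cv2.INTER_NEAREST)
cv2.imwrite('pics/m27.png',np.hstack([a,b]))
```

```text
[ 0.58150817 -0.15734079  0.15433268] 32.15
```

View pics/m27.png

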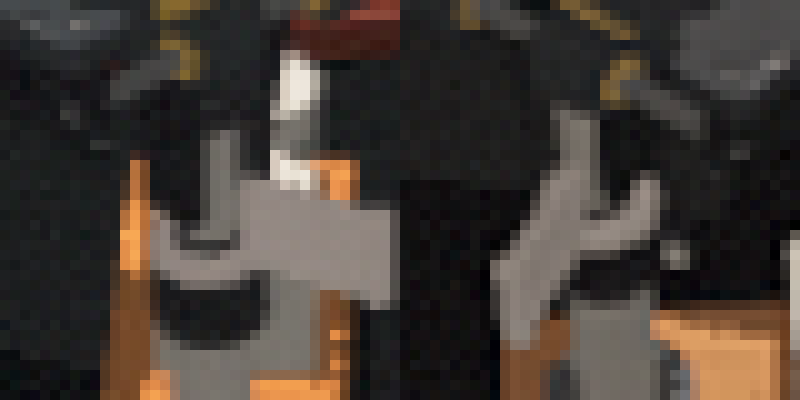

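Run:
```python
from h import *
import pickle, fit
for n in ['26','27']:
    o,p,_=pickle.load(open(f'w{n}.pkl','rb')); gr=p['img'].mean(2)
    cols=range(255,262)
    prof=np.mean([gr[188:216,c] for c in cols],axis=0); print(n,prof.astype(int))
    x,y=.5833,-.1575
    print('ring132',fit.arc(p,o,x,y,.132,.019),'ring140',fit.arc(p,o,x,y,.14,.019),'bore11',fit.arc(p,o,x,y,.14,.011),[ (z,round(fit.arc(p,o,x,y,z,.0101),2)) for z in (.136,.14,.144,.148,.152)], 'col',proj(p,[x,y,.14],o))
    # lateral widths along row bands: print row 212..216 profile
    for r in (212,216,219): print(r,gr[r,225:292].astype(int).tolist())
```

```text
26 [ 45  42  33 112 141 147 149 152 153 153 152 152 154 154 156 169  53  33
  95  54  31  75 114 109 108 109 108 108]
ring132 190.4535692847361 ring140 193.06884343938438 bore11 203.8226968737977 [(0.136, np.float64(203.46)), (0.14, np.float64(205.02)), (0.144, np.float64(206.64)), (0.148, np.float64(208.34)), (0.152, np.float64(210.1))] col [258.32679852 218.27536391]
212 [30, 32, 32, 27, 30, 32, 31, 27, 25, 38, 106, 154, 146, 145, 145, 150, 154, 151, 152, 130, 69, 41, 42, 48, 89, 110, 116, 114, 110, 108, 105, 108, 110, 110, 108, 107, 109, 111, 110, 111, 119, 111, 79, 37, 43, 52, 34, 107, 169, 156, 155, 156, 152, 151, 130, 70, 40, 34, 31, 43, 58, 85, 86, 54, 31, 35, 34]
216 [27, 31, 24, 29, 32, 28, 28, 31, 30, 36, 36, 38, 38, 39, 42, 35, 33, 69, 92, 47, 54, 96, 109, 104, 105, 105, 111, 108, 108, 108, 103, 108, 105, 111, 106, 110, 108, 111, 110, 110, 108, 113, 113, 109, 111, 100, 63, 40, 46, 40, 46, 40, 44, 42, 46, 40, 39, 36, 41, 36, 37, 39, 35, 32, 32, 32, 36]
219 [27, 27, 35, 28, 28, 34, 34, 35, 35, 38, 44, 40, 42, 40, 39, 41, 39, 67, 77, 70, 111, 107, 107, 104, 104, 110, 107, 106
[... 755 characters left out ...]
1, 31, 59, 124, 157, 153, 147, 147, 150, 148, 155, 132, 70, 35, 33, 33, 38, 57, 83, 88, 93, 87, 64, 34]
216 [24, 30, 29, 35, 34, 29, 31, 29, 34, 31, 34, 41, 39, 39, 36, 38, 35, 65, 86, 47, 58, 100, 105, 106, 104, 106, 104, 109, 108, 101, 106, 104, 100, 106, 108, 108, 107, 108, 106, 105, 107, 111, 103, 109, 109, 99, 57, 37, 41, 41, 44, 46, 43, 44, 42, 35, 40, 36, 30, 37, 38, 30, 34, 30, 30, 30, 31]
219 [26, 28, 27, 28, 32, 33, 28, 32, 29, 35, 38, 43, 38, 39, 34, 37, 39, 33, 31, 75, 109, 107, 104, 104, 105, 105, 104, 105, 102, 101, 107, 104, 105, 106, 108, 108, 107, 106, 109, 106, 110, 107, 107, 104, 112, 110, 103, 59, 40, 44, 45, 39, 42, 44, 48, 39, 31, 40, 33, 38, 35, 35, 36, 31, 32, 30, 27]
```

play_rows(
  commands=[
    {"x": 0, "y": 0, "z": 0, "spin": 0.08},
    {"x": 0, "y": 0, "z": 0, "spin": 0.1},
    {"x": 0, "y": 0, "z": 0, "spin": 0.1},
  ],
)

```text
time: 32.55
position: [0.5816, -0.1573, 0.1566]
tool_rot: [0.537, 0.843, -0.013, -0.011]
ft_force: [-2.6, -0.8, 5.9]
grip_width: 0.0191
```

Run:
```python
from h import *
need(.5815,-.1573,.1545,-1)
print(robot.get_obs()['moment'].round(3))
```

```text
t 32.55 pos [ 0.5816 -0.1573  0.1566] F [-2.6 -0.8  5.9] w 0.0191 zaxis [-0.033 -0.011 -0.999] q6 -0.86
need [ 0.  -0.   2.1]
jaw yaw 0.436 ('spin', np.float64(1.436))
[ 0.306  0.204 -0.039]
```

play_rows(
  commands=[
    {"x": 0, "y": 0, "z": 2.5, "spin": 0},
    {"x": 0, "y": 0, "z": 1, "spin": 0},
    {"x": 0, "y": 0, "z": 0.8, "spin": 0},
  ],
)

```text
time: 32.85
position: [0.5816, -0.1573, 0.1555]
tool_rot: [0.538, 0.843, -0.013, -0.011]
ft_force: [-2.1, -0.8, 6.2]
grip_width: 0.0185
```

play_rows(
  commands=[
    {"x": 0, "y": 0, "z": 0.8, "spin": 0.08},
    {"x": 0, "y": 0, "z": 0.8, "spin": 0.08},
  ],
)

```text
time: 33.05
position: [0.5817, -0.1572, 0.1555]
tool_rot: [0.606, 0.795, -0.014, -0.009]
ft_force: [-2.4, -1.4, 6.6]
grip_width: 0.0188
```

play_rows(
  commands=[
    {"x": 0, "y": 0, "z": 1.8, "spin": 0.05},
    {"x": 0, "y": 0, "z": 1.0, "spin": 0.08},
    {"x": 0, "y": 0, "z": 0.9, "spin": 0.08},
  ],
)

```text
time: 33.35
position: [0.5818, -0.1572, 0.1553]
tool_rot: [0.689, 0.725, -0.015, -0.007]
ft_force: [-2.5, -0.7, 5.1]
grip_width: 0.0188
```

```bash
sed -i 's/need(.5817,-.1571,.1517,.72)/need(.5815,-.1573,.1545,-1)/' st.py; python3 st.py w28
```

```text
t 33.35 pos [ 0.5818 -0.1572  0.1553] F [-2.5 -0.7  5.1] w 0.0188 zaxis [-0.03  -0.012 -0.999] q6 -0.47
need [-0.1 -0.2  0.8]
jaw yaw 0.05 ('spin', np.float64(1.05))
t 33.35 pos [ 0.5818 -0.1572  0.1553] quat [ 0.689  0.725 -0.015 -0.007] w 0.0188 F [-2.5 -0.7  5.1]
M [0.192 0.247 0.055]
```

View pics/w28.png

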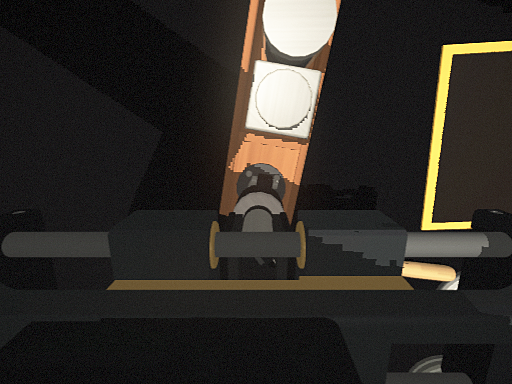

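play_rows(
  commands=[
    {"x": 0, "y": 0, "z": 1.8, "spin": 0.1},
    {"x": 0, "y": 0, "z": 1.2, "spin": 0.1},
    {"x": 0, "y": 0, "z": 1.0, "spin": 0.1},
  ],
)

```text
time: 33.7
position: [0.5819, -0.1572, 0.1551]
tool_rot: [0.794, 0.608, -0.015, -0.004]
ft_force: [-2.6, -1.1, 7.1]
grip_width: 0.0187
```

play_rows(
  commands=[
    {"x": 0, "y": 0, "z": 1.2, "spin": 0.1},
    {"x": 0, "y": 0, "z": 1.0, "spin": 0.1},
    {"x": 0, "y": 0, "z": 1.0, "spin": 0.1},
  ],
)

```text
time: 34.0
position: [0.582, -0.1573, 0.1551]
tool_rot: [0.878, 0.478, -0.015, -0.001]
ft_force: [-2.9, -0.6, 7.3]
grip_width: 0.0186
```

```bash
python3 st.py w29
python3 - <<'E'
from h import *
p=cams.camera('side');q=cams.camera('scene')
a=cv2.resize(p['img'][190:240,230:280,::-1],None,fx=8,fy=8,interpolation=cv2.INTER_CUBIC)
b=cv2.resize(q['img'][165:215,180:230,::-1],None,fx=8,fy=8,interpolation=cv2.INTER_CUBIC)
cv2.imwrite('pics/m29.png',np.hstack([a,b]))
E
```

```text
t 34.0 pos [ 0.582  -0.1573  0.1551] F [-2.9 -0.6  7.3] w 0.0186 zaxis [-0.028 -0.013 -1.   ] q6 0.15
need [-0.2 -0.4  0.6]
jaw yaw -0.575 ('spin', np.float64(0.425))
t 34.0 pos [ 0.582  -0.1573  0.1551] quat [ 0.878  0.478 -0.015 -0.001] w 0.0186 F [-2.9 -0.6  7.3]
M [0.304 0.361 0.07 ]
```

View pics/m29.png

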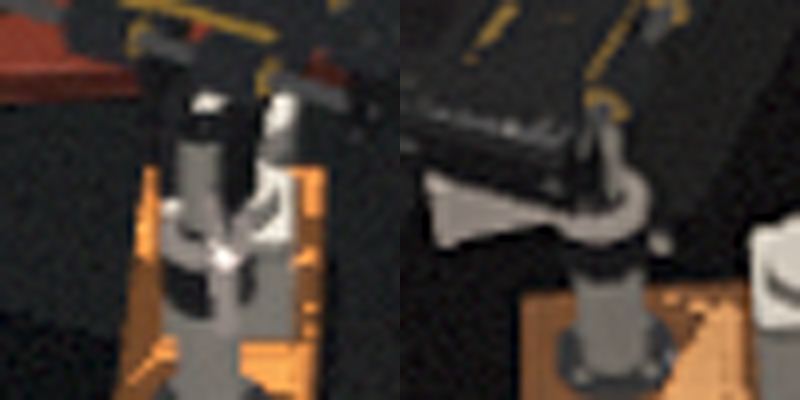

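play_rows(
  commands=[
    {"x": 0, "y": 0, "z": 1.6, "spin": 0.08},
    {"x": 0, "y": 0, "z": 1.2, "spin": 0.08},
    {"x": 0, "y": 0, "z": 1.0, "spin": 0.05},
  ],
)

```text
time: 34.45
position: [0.5821, -0.1574, 0.1549]
tool_rot: [0.924, 0.381, -0.015, 0.001]
ft_force: [-2.5, -0.5, 6.7]
grip_width: 0.0185
```

```bash
python3 st.py w30
python3 - <<'E'
from h import *
p=cams.camera('side');q=cams.camera('scene')
a=cv2.resize(p['img'][190:240,230:280,::-1],None,fx=8,fy=8,interpolation=cv2.INTER_CUBIC)
b=cv2.resize(q['img'][165:215,180:230,::-1],None,fx=8,fy=8,interpolation=cv2.INTER_CUBIC)
def dr(im,c,b0):
  for z in (.134,.166):
    m=np.array([.5827,-.157]); t=m+.06*np.array([np.sin(-.119),-np.cos(-.119)])
    u=[proj(im,[*P,z]) for P in (m+.013*(t-m)/.06,t)]
    s=[(int((v[0]-b0[0]+.5)*8),int((v[1]-b0[1]+.5)*8)) for v in u]; cv2.line(c,s[0],s[1],(0,255,0),1)
dr(p,a,(230,190));dr(q,b,(180,165))
cv2.imwrite('pics/m30.png',np.hstack([a,b]))
E
```

```text
t 34.45 pos [ 0.5821 -0.1574  0.1549] F [-2.5 -0.5  6.7] w 0.0185 zaxis [-0.027 -0.014 -1.   ] q6 0.37
need [-0.4 -0.5  0.4]
jaw yaw -0.788 ('spin', np.float64(0.212))
t 34.45 pos [ 0.5821 -0.1574  0.1549] quat [ 0.924  0.381 -0.015  0.001] w 0.0185 F [-2.5 -0.5  6.7]
M [0.295 0.398 0.083]
```

View pics/m30.png

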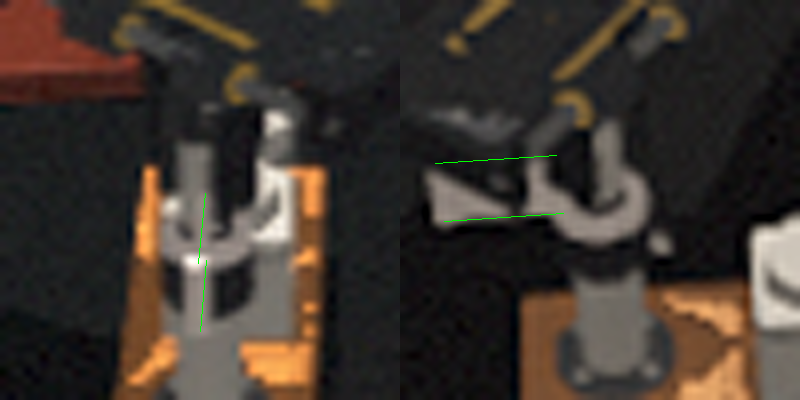

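play_rows(
  commands=[
    {"x": 0, "y": 0, "z": 1.4, "spin": 0.06},
    {"x": 0, "y": 0, "z": 1.1, "spin": 0.06},
  ],
)

```text
time: 34.8
position: [0.5826, -0.1573, 0.1549]
tool_rot: [0.945, 0.325, -0.014, 0.003]
ft_force: [-2.0, 0.2, 7.1]
grip_width: 0.0188
```

```bash
python3 st.py w31
```

```text
t 34.8 pos [ 0.5826 -0.1573  0.1549] F [-2.   0.2  7.1] w 0.0188 zaxis [-0.025 -0.014 -1.   ] q6 0.49
need [-0.8 -0.7  0.4]
jaw yaw -0.908 ('spin', np.float64(0.092))
t 34.8 pos [ 0.5826 -0.1573  0.1549] quat [ 0.945  0.325 -0.014  0.003] w 0.0188 F [-2.   0.2  7.1]
M [0.352 0.255 0.379]
```

play_rows(
  commands=[
    {"x": 0, "y": 0, "z": 1.2, "spin": 0.06},
    {"x": 0, "y": 0, "z": 1.1, "spin": 0.06},
  ],
)

```text
time: 35.05
position: [0.5834, -0.1572, 0.155]
tool_rot: [0.963, 0.268, -0.013, 0.005]
ft_force: [-1.4, 1.3, 7.6]
grip_width: 0.0192
```

```bash
python3 st.py w32
```

```text
t 35.05 pos [ 0.5834 -0.1572  0.155 ] F [-1.4  1.3  7.6] w 0.0192 zaxis [-0.022 -0.016 -1.   ] q6 0.61
need [-1.7 -0.9  0.5]
jaw yaw -1.029 ('spin', np.float64(-0.029))
t 35.05 pos [ 0.5834 -0.1572  0.155 ] quat [ 0.963  0.268 -0.013  0.005] w 0.0192 F [-1.4  1.3  7.6]
M [0.522 0.054 0.738]
```

play_rows(
  commands=[
    {"x": 0, "y": 0, "z": 1.3, "spin": -0.05},
    {"x": 0, "y": 0, "z": 1.1, "spin": -0.03},
  ],
)

```text
time: 35.3
position: [0.583, -0.1569, 0.1549]
tool_rot: [0.951, 0.308, -0.014, 0.004]
ft_force: [-3.4, -0.3, 7.5]
grip_width: 0.019
```

```bash
python3 st.py w33
python3 - <<'E'
from h import *
p=cams.camera('side');q=cams.camera('scene')
print(robot.get_obs()['position'])
a=cv2.resize(p['img'][190:240,230:280,::-1],None,fx=8,fy=8,interpolation=cv2.INTER_CUBIC)
b=cv2.resize(q['img'][165:215,180:230,::-1],None,fx=8,fy=8,interpolation=cv2.INTER_CUBIC)
cv2.imwrite('pics/m33.png',np.hstack([a,b]))
E
```

```text
t 35.3 pos [ 0.583  -0.1569  0.1549] F [-3.4 -0.3  7.5] w 0.019 zaxis [-0.023 -0.017 -1.   ] q6 0.52
need [-1.4 -0.6  0.4]
jaw yaw -0.944 ('spin', np.float64(0.056))
t 35.3 pos [ 0.583  -0.1569  0.1549] quat [ 0.951  0.308 -0.014  0.004] w 0.019 F [-3.4 -0.3  7.5]
M [0.159 0.485 0.284]
[ 0.58303932 -0.1569338   0.15486643]
```

View pics/m33.png

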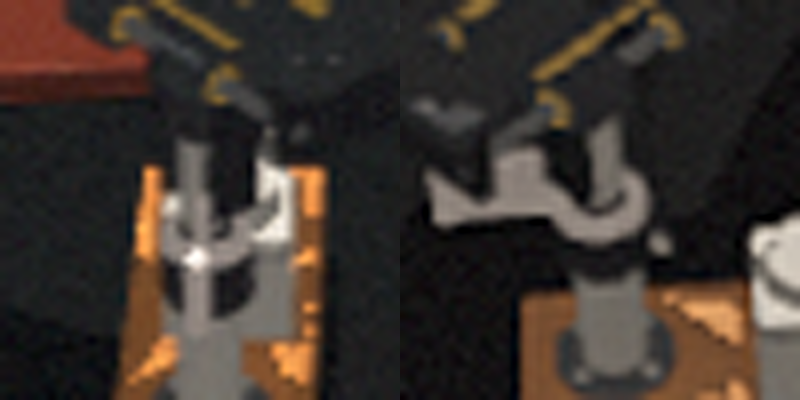

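View pics/w33zz.png

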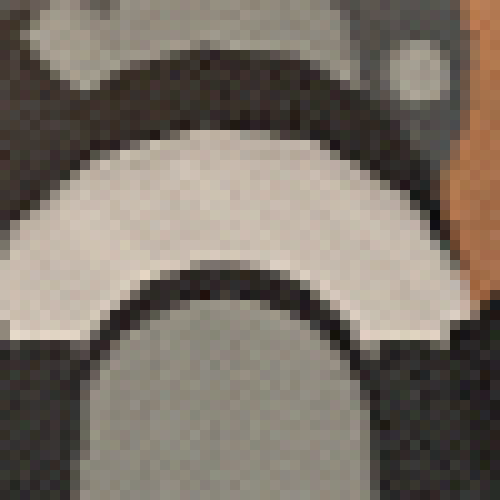

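View pics/w33.png

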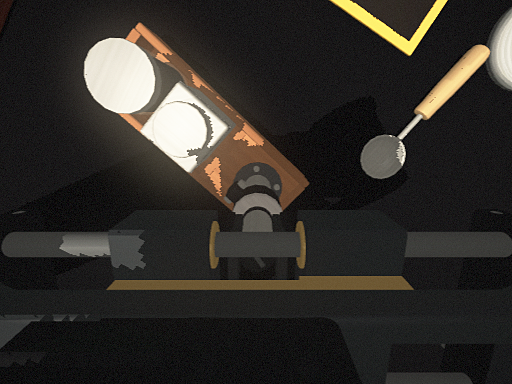

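Run:
```python
from h import *
import pickle, fit
from scipy.optimize import least_squares
for n in ['27','30','33']:
    o,p,_=pickle.load(open(f'w{n}.pkl','rb')); gr=p['img'].mean(2)
    prof=np.mean([gr[186:216,c] for c in range(254,261)],axis=0)
    def cross(lo,hi,thr,up):
        for i in range(lo-186,hi-186):
            a,b=prof[i],prof[i+1]
            if (a-thr)*(b-thr)<=0 and ((b>a)==up): return 186+i+(thr-a)/(b-a)
    w=prof[12]; 
    dk=prof[18:25].min(); m=prof[27:29].mean()
    ring=cross(187,197,(w+40)/2,True); bore=cross(200,211,(w+dk)/2,False); top=cross(205,213,(dk+m)/2,True)
    s=least_squares(lambda v:[fit.arc(p,o,v[0]*.1,v[1]*.1,.132,.019)-ring,fit.arc(p,o,v[0]*.1,v[1]*.1,.14,.011)-bore,(proj(p,[v[0]*.1,v[1]*.1,.14],o)[0]-257.5)*.3],[5.833,-1.575])
    x,y=s.x*.1
    zs=np.linspace(.134,.154,21); rr=[fit.arc(p,o,x,y,z,.0102) for z in zs]
    print(n,'ring',ring,'bore',bore,'top',top,'res',s.fun.round(2),(x,y),'mark top z',np.interp(top,rr,zs),'tcp',o['position'][2])
```

```text
27 ring 192.774504084014 bore 206.25924702774108 top 208.82871338912133 res [-0.2  0.2 -0. ] (np.float64(0.5831108806129321), np.float64(-0.15791628132024182)) mark top z 0.14295015782743284 tcp 0.15411791857614304
30 ring 191.4714683368128 bore 204.76854690374003 top 208.25243902439024 res [-0.44  0.44 -0.  ] (np.float64(0.5830848436468632), np.float64(-0.1577269373902369)) mark top z 0.14402644368818543 tcp 0.15489357948335736
33 ring 192.64983069977427 bore 206.17980691874496 top 209.4598275862069 res [-0.34  0.33  0.  ] (np.float64(0.5832113265963761), np.float64(-0.157897690334369)) mark top z 0.14378460495036546 tcp 0.15485440953866003
```

Run:
```python
from h import *
o=robot.get_obs();print(o['time'],o['position'].round(4),o['ft_force'].round(1),o['joint_velocities'].round(3),o['grip_width'])
p=cams.camera('scene');cv2.imwrite('pics/fin.png',p['img'][:,:,::-1])
o=robot.get_obs();print(o['time'],o['position'].round(4))
```

```text
35.45 [ 0.583  -0.1569  0.1549] [-3.1 -0.4  9.1] [ 0.001 -0.001  0.001 -0.    -0.001  0.002] 0.019054962552641583
35.5 [ 0.583  -0.1569  0.1548]
```

View pics/fin.png

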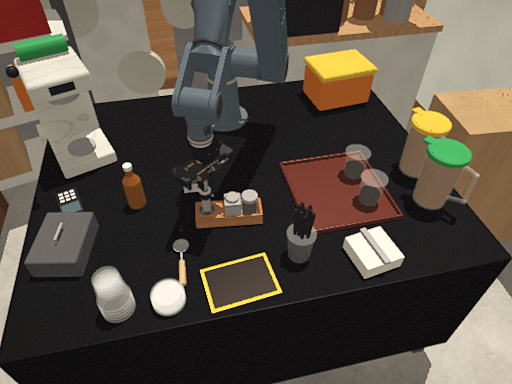

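The picture shows the jar at (250,200) and the tin at (233,203) upright in the bay. The gripper is on the mast at (205,195), and the cups, straws, syrup and spoon have not moved.

```bash
python3 -c "
from rig import robot
robot.hand_in(); o=robot.get_obs(); print(o['time'],o['position'])"
```

```text
the job is handed in; nothing more can be done
the job is handed in; nothing more can be done
```

The job is handed in at about 35.5 s. The jar and tin stand upright side by side in the bay. The mast is still gripped at about the mark, and the cam lever is closed.

- **Jar and tin:** on the first try the tin caught on the caddy's rim and slid about 16 mm in the grip. I set it on the counter, regripped it and placed it cleanly. The last pictures show both upright in the bay.
- **Mast:** I gripped it at 60 N and pushed it down.
    - The last wrist-camera check put the underside of the ring mark within about 1 mm of the cam ring's top, with the arm holding still.
    - My estimates of the tool height at the mark differed by up to about 4 mm. I went with the one that uses the ring's own edges in the same picture.
    - The mast crept up about 2 mm as I began to turn the gripper. I took about 1 mm of that out before turning on, and the tool then stayed within about 0.6 mm of its final height while the lever swung.
- **Lever:** the turning torque rose sharply from 0.08 to 0.74 N m at the end of the swing, which I read as the stop. I then eased back slightly, leaving about 0.28 N m. The side view matches the closed direction to about 0.03 rad.
- **Everything else:** the cups, straws, syrup and spoon look unmoved in the final picture.

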